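# Open the barrel cradle with the two-pin key and load it

## Task

Open the gluing cradle: take the two-pin key from its rest, put both its pins fully into the two holes of the ring and with it turn the ring anticlockwise (seen from above) until it stops, so that the keeper bar no longer crosses the grooves; then set the key back in its rest as it stood. Lay every grey barrel that lies loose on the table (not those in the stand) flat in the cradle, one to a groove, with its thin nose in the narrow notch and its thick body down on the bed and in the wide notch behind. Leave the clutch housing, end plug, cap and tin where they stand.

Things in the scene. Friction and masses are not known exactly. Their poses are not given: they have to be found in the camera images.
- cradle: Fixed beech cradle 112 (x) by 260 (y) mm, bed 10 mm high. Origin: underside centre, under the ring's axis; z up. Two 10 mm thick combs along y rise 12 mm above the bed: at x = -44 four narrow notches (12 mm wide), at x = +32 four wide ones (21 mm), cut down to the bed, open on top and to both sides. Four grooves at y = -104, -60, +60, +104. Bed is clear between combs (66 mm), save a mid boss.
- keeper (a joint): Angle (rad) of ring with keeper bar, one piece, about the cradle's upright axis; grows anticlockwise from above. 0: bar across all grooves (along cradle y), blocking them; stop at 1.45: open. Starts at 0 to 0.2. Friction 0.12 N m; stays where left. Steel bar 212 x 18 x 8 mm, underside 26 mm above the table; ring on it 57 mm across, 12 mm high, top 46 mm above the table.
- hole_a (a point): Centre of the mouth (ring's top face, 46 mm above the table) of one of the ring's two pin holes: 7.5 mm across, 12 mm deep, 15 mm from the axis, on the line of the bar (cradle's +y at joint 0).
- hole_b (a point): The same for the other hole, across the axis, 30 mm from hole_a.
- key: Loose two-pin key (pin spanner), 110-180 g. Steel head 46 (x) by 26 (y) by 8 mm, two pins down, 5 mm thick, 8 long, at x = +15 and -15 mm. Above it a stem, then a black paddle 34 mm wide (x), 12 mm thick (y), 18 to 58 mm above the head's underside: grip across its thickness from above. Origin: centre of the head's underside; z up. Either pin fits either hole; seated, the head lies on the ring.
- pin_a (a point): Lower end of the key's pin at x = +15 mm, 8 mm below the head's underside.
- pin_b (a point): Lower end of the key's pin at x = -15 mm.
- rest: Fixed wooden key rest, 70 (x) by 51 mm on a 76 by 60 mm foot, 20 mm high, with an open slot 11 mm wide, 14 mm deep along its x: the key stands with its pins in the slot and its head on the top, x along the slot, either way round. Origin: centre of its underside; the key's origin starts 20 mm above it.
- barrel1: Loose grey pencil barrel, 35 g, lying on the table: octagonal body 70 mm long and 14 mm across flats, with a thin round metal nose (7 mm diameter, 20 mm long) at its +x end. Origin: on its axis, midway along the octagonal body (7 mm above what it lies on). Not all four may be present.
- nose1 (a point): Free end of barrel1's nose, on its axis, 55 mm from the origin along +x.
- bed1 (a point): Point on the bed's surface (10 mm above the table) in groove 1, midway between the cradle's front and back (cradle x = 0). A barrel whose origin is straight above it has its shoulder 4 mm clear of the narrow comb and its nose end 6 mm beyond that comb's outer face.
- barrel2: Loose grey pencil barrel, 35 g, lying on the table: octagonal body 70 mm long and 14 mm across flats, with a thin round metal nose (7 mm diameter, 20 mm long) at its +x end. Origin: on its axis, midway along the octagonal body (7 mm above what it lies on). Not all four may be present.
- nose2 (a point): Free end of barrel2's nose, on its axis, 55 mm from the origin along +x.
- bed2 (a point): Point on the bed's surface (10 mm above the table) in groove 2, midway between the cradle's front and back (cradle x = 0). A barrel whose origin is straight above it has its shoulder 4 mm clear of the narrow comb and its nose end 6 mm beyond that comb's outer face.
- barrel3: Loose grey pencil barrel, 35 g, lying on the table: octagonal body 70 mm long and 14 mm across flats, with a thin round metal nose (7 mm diameter, 20 mm long) at its +x end. Origin: on its axis, midway along the octagonal body (7 mm above what it lies on). Not all four may be present.
- nose3 (a point): Free end of barrel3's nose, on its axis, 55 mm from the origin along +x.
- bed3 (a point): Point on the bed's surface (10 mm above the table) in groove 3, midway between the cradle's front and back (cradle x = 0). A barrel whose origin is straight above it has its shoulder 4 mm clear of the narrow comb and its nose end 6 mm beyond that comb's outer face.
- barrel4: Loose grey pencil barrel, 35 g, lying on the table: octagonal body 70 mm long and 14 mm across flats, with a thin round metal nose (7 mm diameter, 20 mm long) at its +x end. Origin: on its axis, midway along the octagonal body (7 mm above what it lies on). Not all four may be present.
- nose4 (a point): Free end of barrel4's nose, on its axis, 55 mm from the origin along +x.
- bed4 (a point): Point on the bed's surface (10 mm above the table) in groove 4, midway between the cradle's front and back (cradle x = 0). A barrel whose origin is straight above it has its shoulder 4 mm clear of the narrow comb and its nose end 6 mm beyond that comb's outer face.
- housing: Bystander: loose upright steel clutch housing, 18 mm diameter, 30 mm high. Origin: centre of its underside.
- plug: Bystander: loose chrome end plug, 18 mm diameter, 16 mm high. Origin: centre of its underside.
- cap: Bystander: loose translucent orange cap, 20 mm diameter, 28 mm high. Origin: centre of its underside.
- tin: Bystander: loose round blue enamel tin, 84 mm diameter, 55 mm high. Origin: centre of its underside.
Not all that is in view belongs to the job. What is shaped like the barrel1 but yellow is not meant.

How it is judged:
On the way, in this order (a step that is already met when the one before it is completed fails the run):
1. both pins of the key are in the ring's holes while the ring is still unturned (((distance between pin_a and hole_a below 0.0095 m and distance between pin_b and hole_b below 0.0095 m and z of each of pin_a, pin_b in the frame of cradle below 0.042 m) or (distance between pin_b and hole_a below 0.0095 m and distance between pin_a and hole_b below 0.0095 m and z of each of pin_b, pin_a in the frame of cradle below 0.042 m)) and value of joint keeper below 0.35 rad), for 0.2 s.
2. the ring is turned open, to within 0.15 rad of its stop, with both pins still in the holes (((distance between pin_a and hole_a below 0.0095 m and distance between pin_b and hole_b below 0.0095 m and z of each of pin_a, pin_b in the frame of cradle below 0.042 m) or (distance between pin_b and hole_a below 0.0095 m and distance between pin_a and hole_b below 0.0095 m and z of each of pin_b, pin_a in the frame of cradle below 0.042 m)) and value of joint keeper above 1.3 rad), for 0.2 s.
At the end, for the whole second after the job is handed in: Ring open (joint above 1.3 rad). Key in its rest: within 12 mm of the rest's middle, head on its top within 3 mm, upright within 0.1 rad, along the slot within 0.2 rad. Each barrel present lies in a groove: origin within 13 mm of a bed point, nose in the narrow notch, both down on the bed (value of joint keeper above 1.3 rad and horizontal distance between key and rest below 0.012 m and z of key in the frame of rest between 0.017 and 0.023 m and angle between key's own z axis and vertical below 0.1 rad and angle between the x axis of key and the x axis of rest, either way round below 0.2 rad and linear speed of each of key, barrel1, barrel2, barrel3, barrel4 below 0.02 m/s and (horizontal distance between barrel1 and bed1 below 0.013 m or horizontal distance between barrel1 and bed2 below 0.013 m or horizontal distance between barrel1 and bed3 below 0.013 m or horizontal distance between barrel1 and bed4 below 0.013 m) and x of each of nose1, nose2, nose3, nose4 in the frame of cradle below -0.042 m and height (world z) of each of barrel1, barrel2, barrel3, barrel4 below 0.0205 m and height (world z) of each of nose1, nose2, nose3, nose4 below 0.0215 m and (horizontal distance between barrel2 and bed1 below 0.013 m or horizontal distance between barrel2 and bed2 below 0.013 m or horizontal distance between barrel2 and bed3 below 0.013 m or horizontal distance between barrel2 and bed4 below 0.013 m) and (horizontal distance between barrel3 and bed1 below 0.013 m or horizontal distance between barrel3 and bed2 below 0.013 m or horizontal distance between barrel3 and bed3 below 0.013 m or horizontal distance between barrel3 and bed4 below 0.013 m) and (horizontal distance between barrel4 and bed1 below 0.013 m or horizontal distance between barrel4 and bed2 below 0.013 m or horizontal distance between barrel4 and bed3 below 0.013 m or horizontal distance between barrel4 and bed4 below 0.013 m)); the robot touches nothing.
It fails at once if the clutch housing is moved more than 40 mm or knocked over (distance of housing from where it was at the start of the episode above 0.04 m or angle between housing's own z axis and vertical above 0.6 rad).
It fails at once if the end plug is moved more than 40 mm or knocked over (distance of plug from where it was at the start of the episode above 0.04 m or angle between plug's own z axis and vertical above 0.6 rad).
It fails at once if the cap is moved more than 40 mm or knocked over (distance of cap from where it was at the start of the episode above 0.04 m or angle between cap's own z axis and vertical above 0.6 rad).
It fails at once if the tin is moved more than 40 mm or knocked over (distance of tin from where it was at the start of the episode above 0.04 m or angle between tin's own z axis and vertical above 0.6 rad).
Of barrel1, barrel2, barrel3, barrel4 only 2 to 4 are there at a start; the rules pass over those that are not, and their reading is None.
At some moment in a run one of barrel1, barrel2, barrel3, barrel4 may be knocked a few centimetres aside while the robot is not near it.
It also fails if it takes over 210 s, if anything falls off the work surface, if the arm or the gripper's body presses on something with over 40 N, if the wrist force passes 120 N, or if a joint passes its speed limit or range.

## Robot

A 7-joint arm with a two-finger parallel gripper is mounted at the origin on the work surface. World frame = base frame: x ahead of the robot, y to its left, z up, the work surface at z = 0. Lengths are in m, angles in rad, forces in N, time in s.
With the tool pointing down it reaches from about 0.425 to 0.875 m from the base axis. Payload 4.7 kg.
Tool frame: the origin (TCP) lies at the very end of the fingers, on their centre line; the grasp point (between the pads) lies behind it (ctrl.tcp_to_grasp is the y of the grasp point in the tool frame, in m); y points along the fingers, x is the direction in which the jaws open and shut, and the axes are right-handed (so a half turn about y gives the same grasp; the last joint's range is limited). The gripper opens to 87 mm and grips with 3 to 60 N. Pads are 19 mm wide; open, the fingers measure 117 mm over their backs; the gripper's body (75 mm by 190 mm) begins 51 mm behind the grasp point.
Start: joints at [-1.263, 0.321, -0.07, 1.45, 0.023, 1.371, -0.057], TCP at [0.188, 0.622, 0.223] pointing down, gripper open.
Joint ranges: [-2.86, 2.86], [-0.3, 2.09], [-1.38, 1.24], [0.06, 2.45], [-1.56, 4.7], [0.09, 2.05], [-2.69, 2.69]. Speed limits (rad/s): [2.57, 2.57, 3.14, 3.14, 3.14, 3.14, 3.14].

## Interface

Orientations are given as a rotation vector (axis times angle).
In Python, from bench import ctrl, get_image, workorder gives the robot as it stands.
- The arm moves only by the tool drive_tool, never from a script. Its argument "increments" is text: rows parted by semicolons, each of 5 numbers parted by spaces: the shift along the tool's x, y, z in mm, then the turn about the tool's y in degrees, then the closure in counts, from 0 (fully open) to 255 (shut). In form: tx ty tz yaw fingers; .... A call has 1 to 20 rows; each row shifts and turns the commanded pose from where the row before left it, along the tool's axes as they then stand; what a row does not reach is not made up. A row lasts 1/8 s, in which the tool goes at most 62.5 mm and 10.7 degrees, less where a joint would pass 70% of its speed; a pose out of reach is approached as far as the arm can. A call is refused whole if a number of a shift passes 62.5 or a number of a turn 10.7, either way. A call with a gripper value outside its range is refused whole. The fingers move at their own pace and stop on an object; "squeeze" is the grip in N (left out, the last holds). Time passes only in rows, so rows that do not move let the fingers close. It gives the time, the measured TCP pose, the force and the opening at its end, in the units of the state.
- ctrl.get_state(): the state, without advancing time (a new reading comes with each control period).
- get_image(name): name is "scene" or "top" or "wrist"; returns a dict with "img" (384x512x3 uint8, red, green, blue), "mtx" (3x3 intrinsics, pixels), "k1" (the pictures are not rectified: a ray, as slopes to the right and down, at radius r is drawn at 1 + k1 r^2 times it, then the intrinsics apply), "camera_from_world" (4x4, takes a point from world to camera coordinates). Camera axes: x right, y up, looking along -z (the intrinsics and any distortion apply to the point x, -y, -z); pixel columns grow to the right and rows downward; lengths in m; the calibration is good to about 2 mm. A picture is of the moment at which its call begins. There is no depth.
- workorder.close_job(): hands the job in, once; it reports no verdict.
The state is a dict: "time": time; "joint_positions": joint angles; "qd": joint speeds; "joint_torque": joint torques, N m; "position": TCP position; "tool_rot": TCP orientation; "ft_force": force on the tool from outside, world axes, zero at the start; "torque": the same for the moment, N m; "grip_width": opening from 0.0 (shut) to 1.0 (fully open).
Only numpy, scipy, OpenCV 4.12 (cv2) and the standard library are available. Lean on these libraries where they do the work, as an engineer would, in place of code of your own. Each camera call takes 0.05 s, during which the arm holds its last target.

## Working session

There is one attempt and no reset: what is moved stays moved. The work goes in short steps, Python scripts to look and compute and a tool call to move; the robot and the scene stay as the last step left them, time stands still between calls to the robot, and variables do not carry over. Pictures are saved under pics/ and viewed, and the job is handed in when it is done.

Besides the shell and the picture viewer there is one more tool, called after "Request:" as name(argument=value, ...), one argument or row to a line, values as JSON. drive_tool: Moves the arm, as the interface text tells. Its arguments: {"type":"object","properties":{"increments":{"type":"string"},"squeeze":{"type":"number"}},"required":["increments"]}

```bash
mkdir -p pics; ls
cat > h.py <<'E'
import numpy as np, cv2
from bench import ctrl,get_image,workorder
def snap(n,f):
    d=get_image(n); cv2.imwrite('pics/'+f+'.png',cv2.cvtColor(d['img'],cv2.COLOR_RGB2BGR)); np.savez('pics/'+f+'.npz',**{k:np.array(v) for k,v in d.items()}); return d
def load(f): return dict(np.load('pics/'+f+'.npz'))
def ray(d,u,v):
    K=np.array(d['mtx']);k=float(d['k1']);x=(u-K[0,2])/K[0,0];y=(v-K[1,2])/K[1,1]
    rd=np.hypot(x,y);r=rd
    for _ in range(30): r=rd/(1+k*r*r)
    s=r/rd if rd>0 else 1
    M=np.array(d['camera_from_world']);R=M[:3,:3];o=-R.T@M[:3,3]
    return o,R.T@np.array([x*s,-y*s,-1])
def onz(d,u,v,z):
    o,q=ray(d,u,v);t=(z-o[2])/q[2];return o+t*q
def proj(d,p):
    M=np.array(d['camera_from_world']);c=M[:3,:3]@np.array(p)+M[:3,3];x=c[0]/-c[2];y=-c[1]/-c[2]
    s=1+float(d['k1'])*(x*x+y*y);K=np.array(d['mtx']);return np.array([K[0,0]*x*s+K[0,2],K[1,1]*y*s+K[1,2]])
def tri(d1,p1,d2,p2):
    A=np.zeros((3,3));b=np.zeros(3)
    for d,p in((d1,p1),(d2,p2)):
        o,q=ray(d,*p);q=q/np.linalg.norm(q);P=np.eye(3)-np.outer(q,q);A+=P;b+=P@o
    return np.linalg.solve(A,b)
def st():
    s=ctrl.get_state();from scipy.spatial.transform import Rotation as R
    return s,R.from_rotvec(s['tool_rot']).as_matrix()
E
python3 - <<'E'
from h import *
np.set_printoptions(precision=4,suppress=True)
for n in('scene','top','wrist'):
    d=snap(n,n+'0'); M=np.array(d['camera_from_world']);print(n,-M[:3,:3].T@M[:3,3],d['k1'],np.array(d['mtx'])[0])
s,R=st();print(s);print(R,ctrl.tcp_to_grasp)
E
```

```text
pics
scene [0.8809 0.5212 0.5936] -0.0538408167112456 [347.4067   0.     256.5399]
top [0.3228 0.0055 1.3269] 0.04355275933433903 [463.6133   0.     255.09  ]
wrist [0.1155 0.6437 0.3842] 0.012768279774016778 [270.0616   0.     256.2612]
{'time': 0.15, 'joint_positions': array([-1.2629,  0.3217, -0.0701,  1.4514,  0.0226,  1.3708, -0.0569]), 'qd': array([ 0.0005, -0.0008,  0.0007, -0.0047, -0.0006,  0.0011, -0.0007]), 'joint_torque': array([ -0.0001, -49.1798,  -0.4047, -31.2875,  -0.064 ,   0.0406,
         0.0001]), 'position': array([0.1881, 0.6217, 0.2217]), 'tool_rot': array([-1.3349, -0.9893,  0.9912]), 'ft_force': array([-0.3578, -0.2757,  0.3536]), 'torque': array([-0.0119,  0.036 ,  0.011 ]), 'grip_width': 0.997387726082018}
[[ 0.2896 -0.0004 -0.9572]
 [ 0.9572 -0.0015  0.2896]
 [-0.0015 -1.     -0.0001]] -0.0187
```

View pics/top0.png

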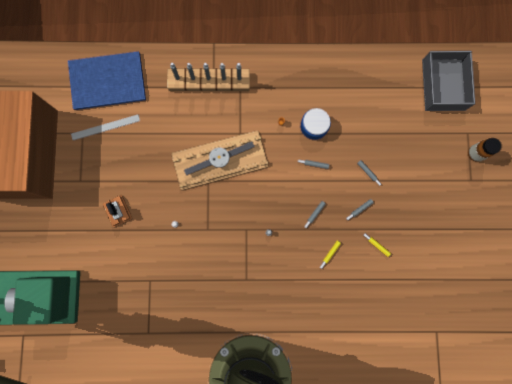

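View pics/scene0.png

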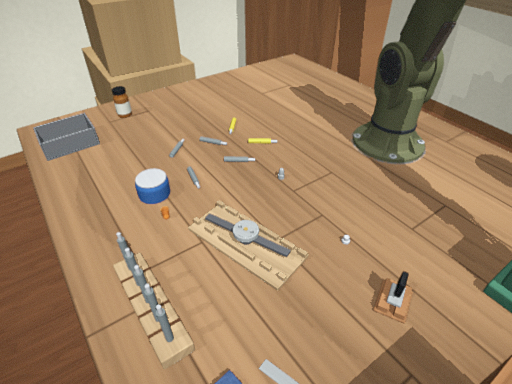

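View pics/wrist0.png

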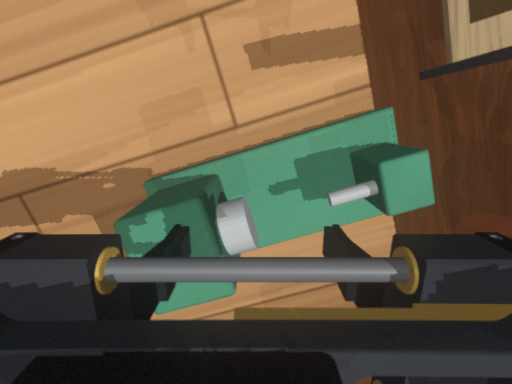

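Top view: the cradle is near (220,160), the key on its rest near (117,210), the grey barrels at (314,164), (370,173), (315,214) and (361,210), and the two yellow ones below them. I'll zoom in.

Run:
```python
import cv2
a=cv2.imread('pics/top0.png');
cv2.imwrite('pics/z1.png',cv2.resize(a[125:235,95:280],None,fx=4.3,fy=4.3,interpolation=cv2.INTER_CUBIC))
cv2.imwrite('pics/z2.png',cv2.resize(a[100:270,260:400],None,fx=3.5,fy=3.5,interpolation=cv2.INTER_CUBIC))
b=cv2.imread('pics/scene0.png');
cv2.imwrite('pics/z3.png',cv2.resize(b[190:330,180:425],None,fx=3.2,fy=3.2,interpolation=cv2.INTER_CUBIC))
```

```text
(no output)
```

View pics/z1.png

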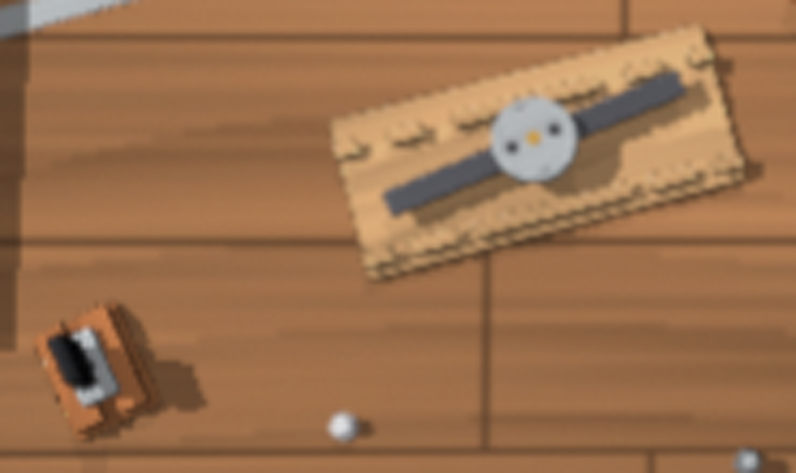

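View pics/z2.png

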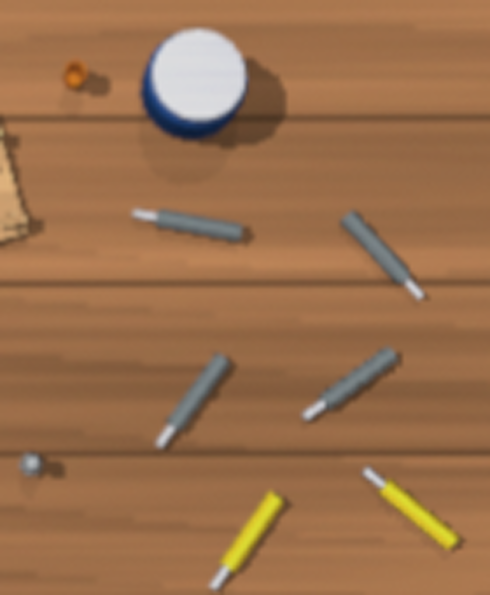

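View pics/z3.png

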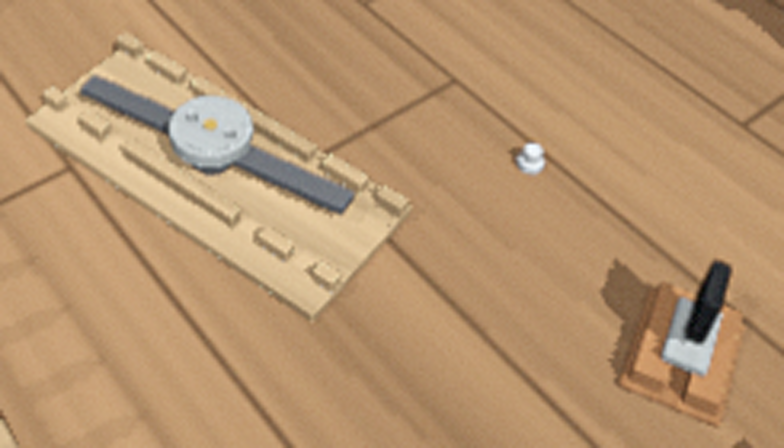

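The views agree. The narrow comb is on the side near the robot (12 mm rim) and the wide comb is inset on the far side. All four barrels are present. Next I measure.

```bash
cat > m.py <<'E'
from h import *
np.set_printoptions(precision=4,suppress=True)
d=load('top0');im=d['img'].astype(int);hsv=cv2.cvtColor(d['img'],cv2.COLOR_RGB2HSV)
r,g,b=im[...,0],im[...,1],im[...,2]
# barrels grey
sat=im.max(2)-im.min(2)
m=((sat<40)&(im.max(2)>85)).astype(np.uint8)
n,l,s,c=cv2.connectedComponentsWithStats(m)
for i in range(1,n):
    if s[i,4]<15 or s[i,4]>600: continue
    ys,xs=np.nonzero(l==i);P=np.array([onz(d,x,y,.007)[:2] for x,y in zip(xs,ys)])
    mu=P.mean(0);w,V=np.linalg.eigh(np.cov(P.T));a=V[:,1];t=(P-mu)@a
    br=im[ys,xs].mean(1)
    # nose brighter
    if np.corrcoef(t,br)[0,1]<0:a=-a;t=-t
    print(i,s[i,4],c[i],mu,'len',np.ptp(t),'wid',np.ptp((P-mu)@[-a[1],a[0]]),'nose dir',np.degrees(np.arctan2(a[1],a[0])), 'org from ends',mu+a*(t.min()+.035), mu+a*(t.max()-.055))
E
python3 m.py
python3 - <<'E'
from h import *
np.set_printoptions(precision=4,suppress=True)
d=load('top0')
z=lambda x,y:(x/4.3+95-.4,y/4.3+125-.4)
# ring, bar from z1
print('ring',onz(d,*z(534,138),.046),'gold',onz(d,*z(534,138),.046))
print('holes',onz(d,*z(512,147),.046),onz(d,*z(555,129),.046))
print('bar ends',onz(d,*z(391,203),.034),onz(d,*z(679,82),.034))
for p in((331,122),(703,28),(745,180),(375,280)): print('corner',onz(d,*z(*p),.010))
for p in((37,345),(108,303),(158,405),(88,438)): print('rest',onz(d,*z(*p),.01))
s=load('scene0');y=lambda a,b:(a/3.2+180-.4,b/3.2+190-.4)
print('scene ring',onz(s,*y(211,125),.046)); print('head',onz(s,*y(693,334),.028))
for p in((27,122),(315,318),(411,208),(120,42)): print('corner s',onz(s,*y(*p),.010))
E
```

```text
1 89 [98.8764 56.6742] [0.9117 0.4441] len 0.21233498449420743 wid 0.03100258166917895 nose dir 101.03273772418676 org from ends [0.9276 0.3628] [0.9041 0.4828]
4 23 [172.087   65.4783] [0.8864 0.2284] len 0.015607812558620052 wid 0.011952261013961157 nose dir -0.09601040261676863 org from ends [0.9136 0.2284] [0.8392 0.2285]
5 24 [188.4583  65.6667] [0.8862 0.18  ] len 0.021969769734848658 wid 0.01302361900690123 nose dir -6.9089774221750515 org from ends [0.9075 0.1774] [0.84   0.1856]
6 28 [205.4286  65.8929] [0.8858 0.1296] len 0.021671927608083404 wid 0.013665149034732565 nose dir 20.408902346413463 org from ends [0.9076 0.1377] [0.8436 0.1139]
7 23 [221.8261  65.7391] [0.8865 0.0808] len 0.016520255488292786 wid 0.012982222683815806 nose dir -12.216898192543606 org from ends [0.9129 0.0751] [0.841  0.0906]
8 25 [237.92  65.72] [0.8868 0.0328] len 0.016879697502469683 wid 0.012775242059760971 nose dir -9.206056189961304 org from ends [0.9135 0.0285] [0.8413 0.0402]
45 525 [103.5162 127.4038] [0.6963 0.4222] len 0.20093651423166686 wid 0.024913189593525925 nose dir -72.7105714153
[... 2629 characters left out ...]
wid 0.03990130867154355 nose dir -16.261000034224733 org from ends [0.0204 0.0889] [-0.0049  0.0962]
ring [0.6013 0.0856 0.046 ] gold [0.6013 0.0856 0.046 ]
holes [0.5952 0.0999 0.046 ] [0.6073 0.0719 0.046 ]
bar ends [0.5602 0.1797 0.034 ] [ 0.6419 -0.0097  0.034 ]
corner [0.62   0.2241 0.01  ]
corner [ 0.6854 -0.0264  0.01  ]
corner [ 0.5802 -0.0542  0.01  ]
corner [0.5126 0.1926 0.01  ]
rest [0.4698 0.4127 0.01  ]
rest [0.4975 0.3677 0.01  ]
rest [0.43   0.3326 0.01  ]
rest [0.4086 0.3771 0.01  ]
scene ring [0.6017 0.0894 0.046 ]
head [0.4561 0.379  0.028 ]
corner s [ 0.6899 -0.0178  0.01  ]
corner s [0.6218 0.231  0.01  ]
corner s [0.517  0.2009 0.01  ]
corner s [ 0.5918 -0.0526  0.01  ]
```

```bash
cat >> h.py <<'E'
def yaw():
    s,R=st();return np.degrees(np.arctan2(R[1,0],R[0,0]))
def plan(target,ang=None,n=8,dz_first=None,f=0,dec=0,start=None):
    """rows for straight line to TCP target with tool-x angle ang (deg); rounded, residual carried"""
    s,R=st();p=np.array(s['position']);a=np.degrees(np.arctan2(R[1,0],R[0,0]))
    if start is not None:p,a=np.array(start[:3]),start[3]
    if ang is None:ang=a
    da=(ang-a+180)%360-180;rows=[];c=p.copy();ca=a
    for i in range(1,n+1):
        tp=p+(np.array(target)-p)*i/n;ta=a+da*i/n
        r=np.radians(ca);X=np.array([np.cos(r),np.sin(r),0]);Y=np.array([0,0,-1.]);Z=np.cross(X,Y)
        dd=(tp-c)*1000;v=[round(float(dd@X),dec)+0.,round(float(dd@Y),dec)+0.,round(float(dd@Z),dec)+0.]
        w=round(-(ta-ca),1)+0.
        c=c+(v[0]*X+v[1]*Y+v[2]*Z)/1000;ca-=w
        rows.append(' '.join('%g'%q for q in v+[w,f]))
    print('; '.join(rows));print('end',c,ca,'from',p,a);return (*c,ca)
E
python3 - <<'E'
from h import *
np.set_printoptions(precision=4,suppress=True)
d=load('wrist0');s,R=st();M=np.array(d['camera_from_world']);o=-M[:3,:3].T@M[:3,3]
print('cam in tool',R.T@(o-s['position']))
print('axis in tool',R.T@(-M[2,:3]),'right',R.T@M[0,:3])
print('centre hits',onz(d,256,192,0),onz(d,256,100,0))
plan([0.40,0.35,0.20],119,8)
E
```

```text
cam in tool [-0.0003 -0.1626  0.0759]
axis in tool [-0.0004  0.9602 -0.2793] right [1.     0.0005 0.0003]
centre hits [0.2157 0.6122 0.    ] [0.0934 0.6492 0.    ]
-25 3 -35 -5.7 0; -28 2 -33 -5.8 0; -31 3 -29 -5.7 0; -35 3 -26 -5.7 0; -36 3 -23 -5.7 0; -39 2 -19 -5.8 0; -40 3 -15 -5.7 0; -42 3 -11 -5.7 0
end [0.3999 0.3499 0.1997] 118.9687210035287 from [0.1881 0.6217 0.2217] 73.16872100352869
```

Run:
```python
from h import *
plan([0.51,0.41,0.20],119,8)
```

```text
-14 3 -46 -5.7 0; -18 2 -45 -5.8 0; -22 3 -42 -5.7 0; -27 3 -40 -5.7 0; -31 3 -38 -5.7 0; -34 2 -34 -5.8 0; -37 3 -30 -5.7 0; -40 3 -26 -5.7 0
end [0.50948942 0.4102672  0.19968152] 118.9687210035287 from [0.18814777 0.62173864 0.22168152] 73.16872100352869
```

Request:
drive_tool(
  increments="-14 3 -46 -5.7 0; -18 2 -45 -5.8 0; -22 3 -42 -5.7 0; -27 3 -40 -5.7 0; -31 3 -38 -5.7 0; -34 2 -34 -5.8 0; -37 3 -30 -5.7 0; -40 3 -26 -5.7 0; 0 0 0 0 0; 0 0 0 0 0",
  squeeze=30,
)

```text
time: 1.4
position: [0.509, 0.411, 0.2001]
tool_rot: [-0.925, -1.57, 1.571]
ft_force: [-0.8, -0.7, 0.4]
grip_width: 0.998
```

Run:
```python
from h import *
s,R=st();print(s['position'],yaw(),s['time']);snap('wrist','w1')
```

```text
[0.50903316 0.41095329 0.20013579] 118.93525348984093 1.4
```

View pics/w1.png

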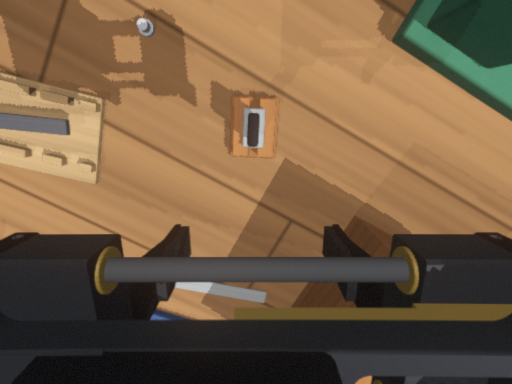

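The wrist picture shows the key on its rest: paddle at about (254,128), head edges at about 243–265, rest from 231 to 278. It is nearly aligned with the image axes.

```bash
cat > key.py <<'E'
from h import *
import sys
np.set_printoptions(precision=4,suppress=True)
d=load(sys.argv[1]);im=d['img'].astype(int);u0,u1,v0,v1=map(int,sys.argv[2:6])
sat=im.max(2)-im.min(2);V=im.max(2)
def rect(m,z,name):
    mm=np.zeros_like(m,np.uint8);mm[v0:v1,u0:u1]=m[v0:v1,u0:u1]
    n,l,s,c=cv2.connectedComponentsWithStats(mm);i=1+np.argmax(s[1:,4])
    ys,xs=np.nonzero(l==i)
    P=np.array([onz(d,x,y,z)[:2] for x,y in zip(xs,ys)],np.float32)
    R=cv2.minAreaRect(P*1000);print(name,s[i],'px mean',c[i],'mean',P.mean(0),'rect c',np.array(R[0])/1000,R[1],R[2])
orange=(im[...,0]>im[...,2]*2.1)&(V>120)
rect((sat<35)&(V>120),.028,'head')
rect((V<60),.078,'paddle')
rect(((sat<35)&((V>120)|(V<60))),.028,'head+paddle')
rect(orange,.020,'rest')
E
python3 key.py w1 225 285 90 162
python3 - <<'E'
import cv2
a=cv2.imread('pics/w1.png');cv2.imwrite('pics/w1z.png',cv2.resize(a[85:170,215:295],None,fx=7,fy=7,interpolation=cv2.INTER_CUBIC))
E
```

```text
head [242 108  23  40 462] px mean [253.7424 125.8268] mean [0.4521 0.3753] rect c [0.4543 0.3756] (45.78641891479492, 25.736967086791992) 26.125751495361328
paddle [249 114   5   3   6] px mean [250.6667 114.5   ] mean [0.4424 0.3669] rect c [0.4423 0.3669] (1.3006752729415894, 4.482902526855469) 54.43951416015625
head+paddle [242 108  23  40 462] px mean [253.7424 125.8268] mean [0.4521 0.3753] rect c [0.4543 0.3756] (45.78641891479492, 25.736967086791992) 26.125751495361328
rest [ 225   91   55   68 2131] px mean [252.3088 124.0741] mean [0.4516 0.373 ] rect c [0.4532 0.372 ] (78.63088989257812, 64.64471435546875) 26.2828426361084
```

View pics/w1z.png

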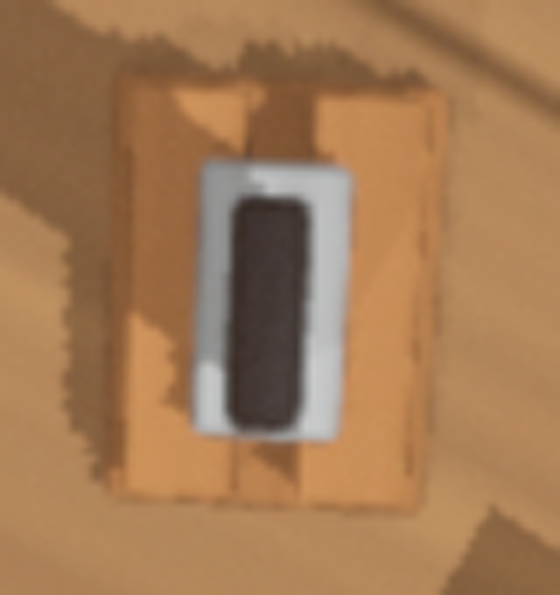

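Run:
```python
from h import *
e=plan([0.4543,0.3756,0.12],116.1,3,dec=1)
plan([0.4543,0.3756,0.043],116.1,3,start=e,dec=1)
```

```text
-1.8 26.8 21.6 1 0; -2.2 26.7 21.6 1 0; -2.5 26.8 21.5 0.9 0
end [0.45430456 0.37564045 0.12002142] 116.14018239234964 from [0.50835884 0.41179595 0.20032142] 119.04018239234965
0 25.7 0 0 0; 0 25.6 0 0 0; 0 25.7 0 0 0
end [0.45430456 0.37564045 0.04302142] 116.14018239234964 from [0.45430456 0.37564045 0.12002142] 116.14018239234964
```

Request:
drive_tool(
  increments="-1.8 27 22 1 0; -2 27 21 1 0; -2.5 27 21.5 1 0; 0 26 0 0 0; 0 26 0 0 0; 0 25 0 0 0; 0 0 0 0 0; 0 0 0 0 0; 0 0 0 0 0",
)

```text
time: 2.58
position: [0.4561, 0.3759, 0.0441]
tool_rot: [-0.96, -1.538, 1.533]
ft_force: [0.0, -0.8, -0.3]
grip_width: 1.0
```

Run:
```python
from h import *
for _ in range(3):
    s,R=st();print(s['position'],yaw(),s['time'])
    snap('wrist','w2')
snap('scene','s2')
a=cv2.imread('pics/s2.png');cv2.imwrite('pics/s2z.png',cv2.resize(a[200:384,340:512],None,fx=3,fy=3))
```

```text
[0.4561133  0.37590398 0.04409322] 115.99954063741555 2.575
[0.45612695 0.37570373 0.04395066] 115.98475458094318 2.625
[0.45609883 0.37546408 0.04374025] 115.97404248501061 2.675
```

View pics/s2z.png

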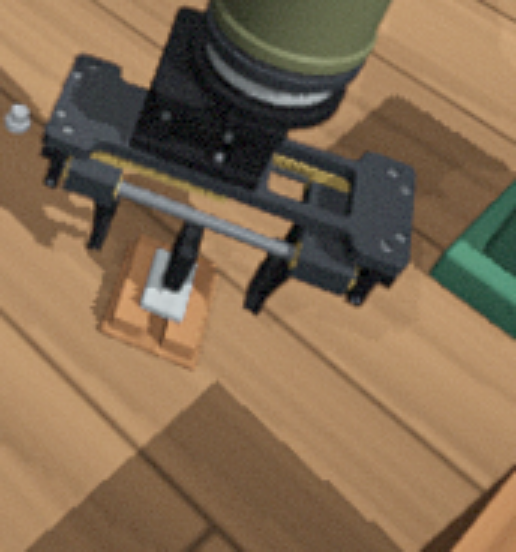

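View pics/w2.png

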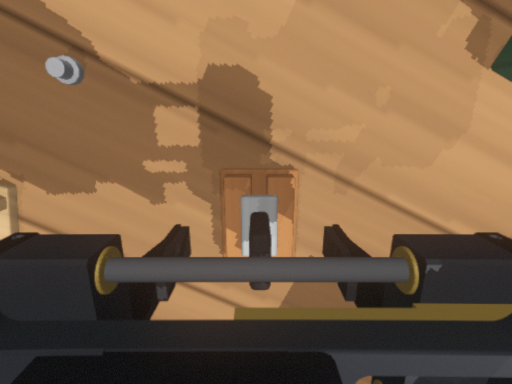

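The paddle is centred between the fingers at about column 260, so I close the gripper.

Request:
drive_tool(
  increments="0 0 0 0 120; 0 0 0 0 180; 0 0 0 0 255; 0 0 0 0 255; 0 0 0 0 255; 0 0 0 0 255; 0 0 0 0 255",
  squeeze=40,
)

```text
time: 3.65
position: [0.4556, 0.3749, 0.0426]
tool_rot: [-0.96, -1.535, 1.535]
ft_force: [-0.6, -0.2, -0.6]
grip_width: 0.286
```

Run:
```python
from h import *
s,R=st();print(s['position'],yaw(),s['time'],s['grip_width'],s['ft_force'])
snap('wrist','w3')
```

```text
[0.45560586 0.37485744 0.04260412] 115.966965525756 3.65 0.28568636333215086 [-0.55920494 -0.20017697 -0.57548884]
```

View pics/w3.png

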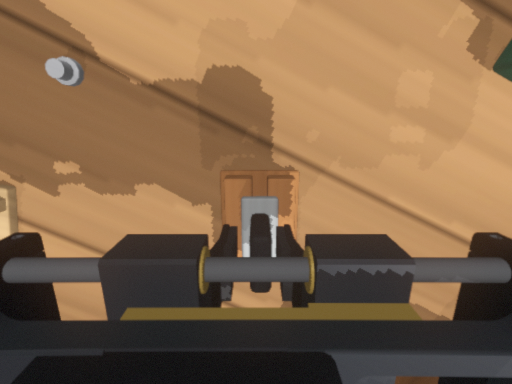

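Request:
drive_tool(
  increments="0 0 0 0 255; 0 0 0 0 255; 0 0 0 0 255; 0 0 0 0 255",
  squeeze=40,
)

```text
time: 4.2
position: [0.4555, 0.3748, 0.0425]
tool_rot: [-0.96, -1.535, 1.535]
ft_force: [-0.4, 0.7, -0.9]
grip_width: 0.134
```

Request:
drive_tool(
  increments="0 -5 0 0 255; 0 -15 0 0 255; 0 -30 0 0 255; 0 -40 0 0 255; 0 0 0 0 255",
)

```text
time: 4.82
position: [0.458, 0.3768, 0.1377]
tool_rot: [-0.962, -1.543, 1.528]
ft_force: [1.2, 0.2, -0.9]
grip_width: 0.136
```

Run:
```python
from h import *
s,R=st();print(s['position'],yaw(),s['time'],s['grip_width'],s['ft_force'])
snap('wrist','w4');snap('scene','s4')
a=cv2.imread('pics/s4.png')[180:384,340:512];b=cv2.imread('pics/w4.png')[150:320,160:360]
cv2.imwrite('pics/c4.png',np.hstack([cv2.resize(a,(380,450)),cv2.resize(b,(400,450))]))
```

```text
[0.45797442 0.37681024 0.13772461] 115.95910788917838 4.825 0.13629640265162685 [ 1.17418231  0.21532863 -0.93159212]
```

View pics/c4.png

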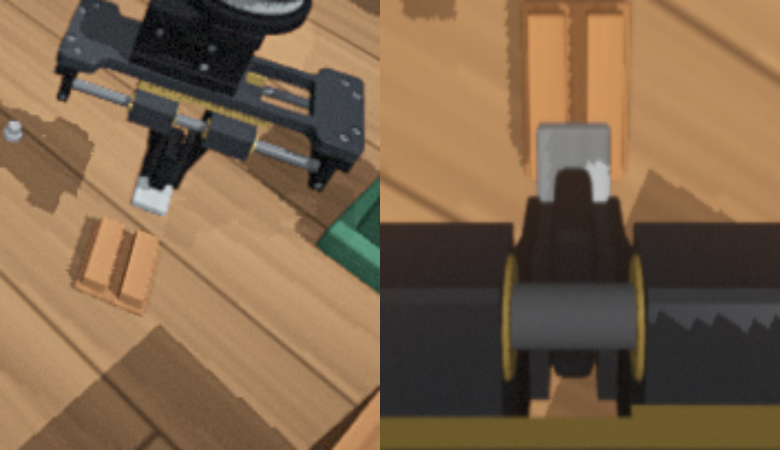

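The key is held, with the paddle gripped to 0.136 × 87 = 11.8 mm, which matches its 12 mm thickness. Next I move to a view of the ring.

Run:
```python
from h import *
plan([0.632,0.02,0.2],23.3,11,f=255)
```

```text
-36 -6 0 8.4 255; -36 -6 -6 8.4 255; -34 -6 -10 8.5 255; -32 -6 -16 8.4 255; -30 -6 -20 8.4 255; -27 -6 -25 8.4 255; -22 -6 -28 8.5 255; -19 -6 -31 8.4 255; -13 -6 -33 8.4 255; -9 -6 -35 8.4 255; -3 -7 -36 8.5 255
end [0.63226504 0.02019709 0.20045659] 23.26325237979797 from [0.45577707 0.3749595  0.13345659] 115.96325237979799
```

Request:
drive_tool(
  increments="-36 -6 0 8.4 255; -36 -6 -6 8.4 255; -34 -6 -10 8.5 255; -32 -6 -16 8.4 255; -30 -6 -20 8.4 255; -27 -6 -25 8.4 255; -22 -6 -28 8.5 255; -19 -6 -31 8.4 255; -13 -6 -33 8.4 255; -9 -6 -35 8.4 255; -3 -7 -36 8.5 255; 0 0 0 0 255; 0 0 0 0 255; 0 0 0 0 255",
)

```text
time: 6.68
position: [0.6313, 0.0219, 0.1987]
tool_rot: [-1.546, -0.32, 0.322]
ft_force: [-0.3, 0.3, -1.0]
grip_width: 0.133
```

Run:
```python
from h import *
snap('wrist','w5')
s,R=st();print(s['position'],yaw(),s['time'],s['grip_width'],s['ft_force'])
```

```text
[0.63147448 0.02174473 0.19893205] 23.41761521672653 6.725 0.13722799523703064 [ 0.10593352 -0.29818817  0.07369299]
```

View pics/w5.png

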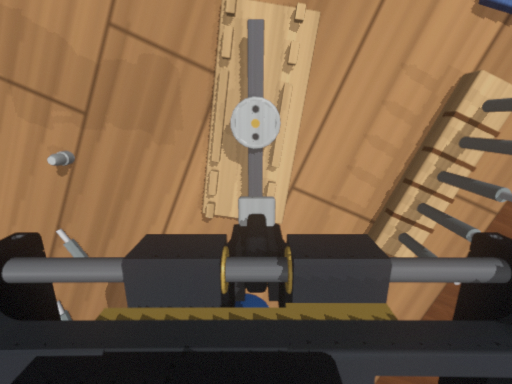

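The view shows the ring at (255,123), its holes at about (255,109) and (255,137), and the key head's front edge at row 197, columns 238–275. I measure these precisely.

```bash
cat > ring.py <<'E'
from h import *
import sys
np.set_printoptions(precision=4,suppress=True)
f=sys.argv[1];d=load(f);im=d['img'].astype(int);cu,cv_=map(int,sys.argv[2:4])
V=im.max(2);sat=V-im.min(2)
yy,xx=np.mgrid[:384,:512];near=(np.hypot(xx-cu,yy-cv_)<30)
m=(near&(sat<40)&(V>120)).astype(np.uint8)
n,l,s,c=cv2.connectedComponentsWithStats(m);i=1+np.argmax(s[1:,4])
cn,_=cv2.findContours((l==i).astype(np.uint8),cv2.RETR_EXTERNAL,cv2.CHAIN_APPROX_NONE)
P=np.array([onz(d,x,y,.046)[:2] for x,y in max(cn,key=len)[:,0]],np.float32)
print('ring fit',cv2.minEnclosingCircle(P*1000))
dk=np.clip(175-V,0,None)*(np.hypot(xx-cu,yy-cv_)<21)
H=[]
n,l,s,c=cv2.connectedComponentsWithStats((dk>60).astype(np.uint8))
for k in range(1,n):
    if s[k,4]<6: continue
    x0,y0=c[k];w=dk*(np.hypot(xx-x0,yy-y0)<6);u=(w*xx).sum()/w.sum();v=(w*yy).sum()/w.sum()
    p=onz(d,u,v,.046);print('hole',s[k,4],u,v,p);H.append(p)
if len(H)==2:
    q=H[0]-H[1];print('dist',np.linalg.norm(q),'mid',(H[0]+H[1])/2,'ang',np.degrees(np.arctan2(q[1],q[0]))%180)
g=(np.hypot(xx-cu,yy-cv_)<8)&(sat>60);
if g.any():print('gold',onz(d,xx[g].mean(),yy[g].mean(),.046))
a=cv2.imread('pics/'+f+'.png');cv2.imwrite('pics/'+f+'z.png',np.hstack([cv2.resize(a[cv_-35:cv_+35,cu-35:cu+35],(400,400),interpolation=cv2.INTER_CUBIC),cv2.resize(a[185:255,222:292],(400,400),interpolation=cv2.INTER_NEAREST)]))
E
python3 ring.py w5 255 123
```

```text
ring fit ((601.9890747070312, 86.48304748535156), 29.030397415161133)
hole 31 255.21216973578862 108.63544168668268 [0.5963 0.1002 0.046 ]
hole 29 255.14277372262774 136.26014598540146 [0.6081 0.0727 0.046 ]
dist 0.0299510161386817 mid [0.6022 0.0864 0.046 ] ang 113.23339226989872
gold [0.6021 0.0861 0.046 ]
```

View pics/w5z.png

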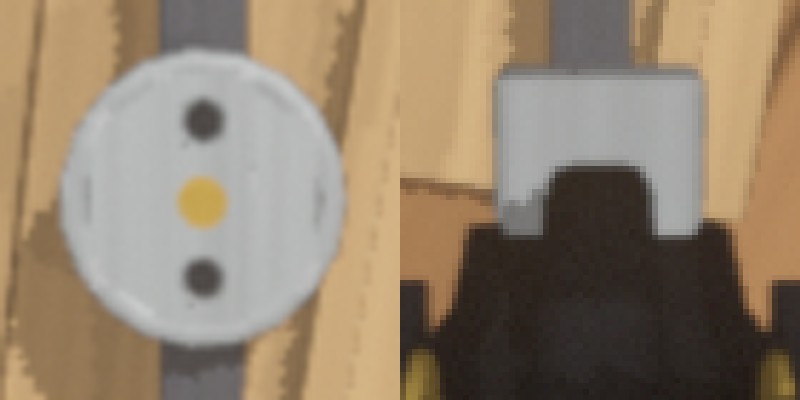

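Run:
```python
from h import *
np.set_printoptions(precision=5,suppress=True)
d=load('w5')
p=np.array([.63147,.02174,.19893]);r=np.radians(23.4);X=np.array([np.cos(r),np.sin(r),0]);Z=np.array([-np.sin(r),np.cos(r),0])
for (u,v,dz) in((238.65,197.8,-.0145),(274.5,197.8,-.0145),(238.65,196.4,-.0225),(274.5,196.4,-.0225),(238.65,222,-.0145),(274.5,222,-.0145)):
    q=onz(d,u,v,p[2]+dz)-p;print(u,v,'tool x,z mm',q@X*1000,q@Z*1000)
```

```text
238.65 197.8 tool x,z mm -11.77113028889597 23.63763990390641
274.5 197.8 tool x,z mm 12.731858859160194 23.668727961747727
238.65 196.4 tool x,z mm -12.30658812795237 22.31547387288366
274.5 196.4 tool x,z mm 13.265219170401618 22.347707583695975
238.65 222 tool x,z mm -12.07591599246923 5.930963537742802
274.5 222 tool x,z mm 13.077829243955245 5.966555260950765
```

Run:
```python
from h import *
s,R=st();print(s['position'],yaw())
e=plan([0.6019,0.0859,0.13],23.3,3,f=255,dec=1)
e=plan([0.6019,0.0859,0.083],23.3,2,f=255,dec=1,start=e)
```

```text
[0.63147448 0.02174473 0.19893205] 23.41761521672653
-0.5 23 23.5 0 255; -0.6 23 23.6 0.1 255; -0.6 22.9 23.5 0 255
end [0.60189318 0.08587118 0.13003205] 23.31761521672653 from [0.63147448 0.02174473 0.19893205] 23.41761521672653
0 23.5 0 0 255; 0 23.5 0 0 255
end [0.60189318 0.08587118 0.08303205] 23.31761521672653 from [0.60189318 0.08587118 0.13003205] 23.31761521672653
```

Request:
drive_tool(
  increments="-0.5 23 23.5 0 255; -0.6 23 23.6 0.1 255; -0.6 22.9 23.5 0 255; 0 23.5 0 0 255; 0 23.5 0 0 255; 0 0 0 0 255; 0 0 0 0 255; 0 0 0 0 255; 0 0 0 0 255",
)

```text
time: 7.85
position: [0.6033, 0.0844, 0.0846]
tool_rot: [-1.547, -0.318, 0.316]
ft_force: [-0.0, -1.1, -0.9]
grip_width: 0.136
```

Run:
```python
from h import *
s,R=st();print(s['position'],yaw(),s['ft_force'])
d=snap('wrist','w6');snap('scene','s6')
s,R=st();print(s['position'],yaw())
a=cv2.imread('pics/s6.png')[170:300,170:330];b=cv2.imread('pics/w6.png')[120:320,160:360]
cv2.imwrite('pics/c6.png',np.hstack([cv2.resize(a,(400,325),interpolation=cv2.INTER_CUBIC),cv2.resize(b,(325,325))]))
```

```text
[0.60329476 0.08441015 0.08464429] 23.166954145418533 [-0.00246931 -1.08945657 -0.87290906]
[0.60299765 0.08437366 0.08421947] 23.164296721690185
```

View pics/c6.png

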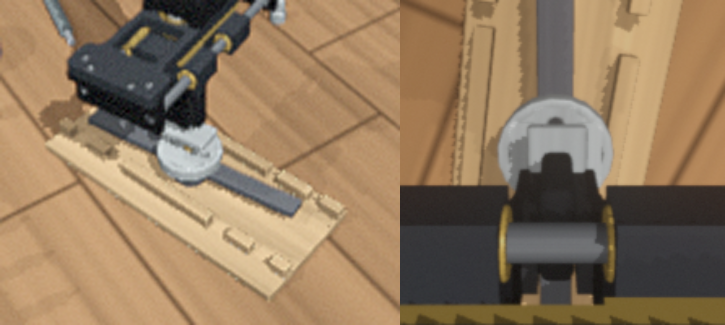

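Request:
drive_tool(
  increments="0 0 0 0 255; 0 0 0 0 255; 0 0 0 0 255; 0 0 0 0 255",
)

```text
time: 8.45
position: [0.6027, 0.0843, 0.0836]
tool_rot: [-1.547, -0.317, 0.317]
ft_force: [0.1, 0.0, -1.1]
grip_width: 0.13
```

Run:
```python
from h import *
s,R=st();print(s['position'],yaw(),s['ft_force'])
d=snap('wrist','w7')
s,R=st();print(s['position'],yaw())
b=cv2.imread('pics/w7.png')[165:255,205:305]
cv2.imwrite('pics/c7.png',cv2.resize(b,(700,600),interpolation=cv2.INTER_NEAREST))
```

```text
[0.60266496 0.08433515 0.08362305] 23.168163520120252 [ 0.11818832  0.03885231 -1.05861299]
[0.60268082 0.0842954  0.08365406] 23.16715908048268
```

View pics/c7.png

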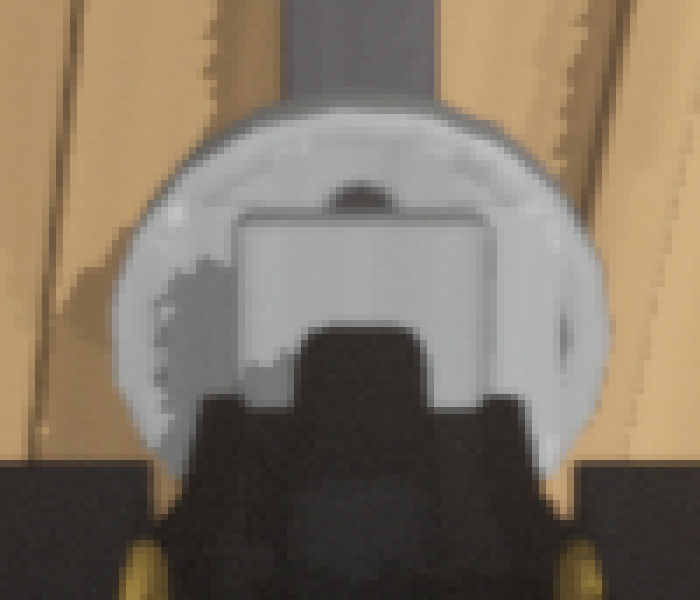

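Run:
```python
from h import *
np.set_printoptions(precision=2,suppress=True)
d=load('w7')
p=np.array([.60268,.0843,.08365]);r=np.radians(23.17);X=np.array([np.cos(r),np.sin(r),0]);Z=np.array([-np.sin(r),np.cos(r),0])
def t(a,b,z):
    q=onz(d,a/7+205-.5,b/6.667+165-.5,z)-p;return np.array([q@X,q@Z])*1000
print('hole top',t(361,183,.046)-[0,3.75])
print('ring L R',t(113,310,.046),t(605,310,.046),'top',t(360,103,.046))
print('head L R',t(238,300,p[2]-.0145),t(490,300,p[2]-.0145))
print('head front top',t(361,225,p[2]-.0145),'under',t(361,212,p[2]-.0225))
print('ring by w5',(np.array([.6022,.0864,0])-p)@X*1000,(np.array([.6022,.0864,0])-p)@Z*1000)
```

```text
hole top [ 0.23 17.46]
ring L R [-27.57   5.7 ] [27.58  5.72] top [ 0.12 30.65]
head L R [-11.93  14.93] [13.02 14.93]
head front top [ 0.25 23.07] under [ 0.24 22.13]
ring by w5 0.3849833439333175 2.11947819637145
```

Request:
drive_tool(
  increments="-0.2 0 1.2 0 255; 0 0 1 0 255; 0 0 0 0 255; 0 2 0 0 255; 0 2 0 0 255; 0 2 0 0 255; 0 2 0 0 255; 0 2 0 0 255; 0 0 0 0 255; 0 0 0 0 255; 0 0 0 0 255",
)

```text
time: 9.88
position: [0.6017, 0.0863, 0.0738]
tool_rot: [-1.547, -0.317, 0.317]
ft_force: [-0.2, 0.3, -0.6]
grip_width: 0.131
```

Run:
```python
from h import *
s,R=st();print(s['position'],yaw(),s['ft_force'],s['torque'],s['time'])
```

```text
[0.60171674 0.08627938 0.07377324] 23.168632496467307 [-0.2309802   0.27603726 -0.64320756] [-0.05095105  0.05633613  0.04822391] 9.875
```

The pin ends are at about 43 mm, below the 46 mm mouth, with no contact force, so they are entering the holes. I continue down.

Request:
drive_tool(
  increments="0 2 0 0 255; 0 2 0 0 255; 0 1 0 0 255; 0 0 0 0 255; 0 0 0 0 255; 0 0 0 0 255",
)

```text
time: 10.62
position: [0.6017, 0.0863, 0.0687]
tool_rot: [-1.547, -0.317, 0.317]
ft_force: [0.2, 0.0, -2.2]
grip_width: 0.134
```

Run:
```python
from h import *
s,R=st();print(s['position'],yaw(),s['ft_force'],s['torque'],s['time'])
snap('wrist','w8');snap('scene','s8')
a=cv2.imread('pics/s8.png')[170:300,170:330];b=cv2.imread('pics/w8.png')[150:270,190:320]
cv2.imwrite('pics/c8.png',np.hstack([cv2.resize(a,(400,325),interpolation=cv2.INTER_CUBIC),cv2.resize(b,(350,325))]))
```

```text
[0.60165204 0.08626304 0.06868748] 23.168018336763925 [ 0.24730898  0.03866774 -2.23003112] [-0.04376767  0.02533498  0.0179942 ] 10.625
```

View pics/c8.png

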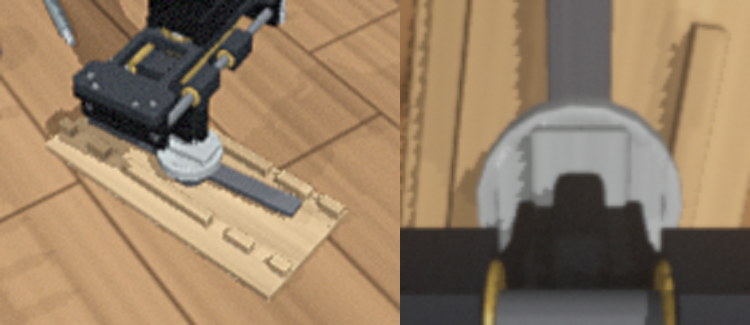

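The pins are seated, with the tips at about 38 mm. Now I turn the ring anticlockwise.

Request:
drive_tool(
  increments="0 0 0 -4 255; 0 0 0 -6 255; 0 0 0 -7 255; 0 0 0 -7 255; 0 0 0 -7 255; 0 0 0 -7 255; 0 0 0 -7 255; 0 0 0 -7 255; 0 0 0 -7 255; 0 0 0 -7 255; 0 0 0 -6 255; 0 0 0 0 255; 0 0 0 0 255; 0 0 0 0 255",
  squeeze=50,
)

```text
time: 12.48
position: [0.6018, 0.0865, 0.0687]
tool_rot: [-1.166, -1.275, 1.274]
ft_force: [0.6, 0.3, -2.4]
grip_width: 0.137
```

Run:
```python
from h import *
s,R=st();print(s['position'],yaw(),s['ft_force'],s['torque'],s['time'],s['joint_positions'])
snap('wrist','w9');snap('scene','s9')
a=cv2.imread('pics/s9.png')[170:300,170:330];b=cv2.imread('pics/w9.png')[100:270,160:350]
cv2.imwrite('pics/c9.png',np.hstack([cv2.resize(a,(400,325),interpolation=cv2.INTER_CUBIC),cv2.resize(b,(350,325))]))
```

```text
[0.60181568 0.08648784 0.06872205] 95.12322684676977 [ 0.58026354  0.26625594 -2.42767006] [ 0.25230833 -0.23180733 -0.02845581] 12.475 [-0.34158479  0.3508813   0.18651163  1.74020637 -0.07347455  1.05677781
  1.53015885]
```

View pics/c9.png

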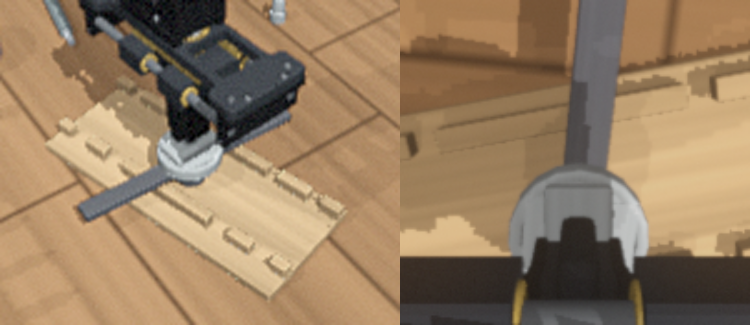

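The ring follows with a few degrees of lag from the hole clearance. I continue gently to the stop.

Request:
drive_tool(
  increments="0 0 0 -3 255; 0 0 0 -3 255; 0 0 0 -2 255; 0 0 0 0 255; 0 0 0 0 255; 0 0 0 0 255",
)

```text
time: 13.32
position: [0.6018, 0.0865, 0.0687]
tool_rot: [-1.092, -1.377, 1.376]
ft_force: [1.3, 1.7, -1.9]
grip_width: 0.134
```

```bash
cat > bar.py <<'E'
from h import *
import sys
s,R=st();print(s['position'],yaw(),s['ft_force'],s['torque'],s['time'])
f=sys.argv[1];d=snap('wrist',f)
b=cv2.imread('pics/'+f+'.png')[0:270,160:360];cv2.imwrite('pics/c'+f+'.png',cv2.resize(b,(444,600),interpolation=cv2.INTER_CUBIC))
im=d['img'].astype(int);V=im.max(2);sat=V-im.min(2)
m=((im[...,2]>=im[...,0]-8)&(V<140)&(V>60)&(sat<40)).astype(np.uint8);m[170:]=0
n,l,ss,c=cv2.connectedComponentsWithStats(m);i=1+np.argmax(ss[1:,4]);ys,xs=np.nonzero(l==i)
P=np.array([onz(d,x,y,.034)[:2] for x,y in zip(xs,ys)]);w,V_=np.linalg.eigh(np.cov(P.T));a=V_[:,1]
print(ss[i],'bar angle',np.degrees(np.arctan2(a[1],a[0]))%180)
E
python3 bar.py w10
```

```text
[0.60177274 0.08652478 0.06870756] 103.15792210012553 [ 1.34626886  1.71257427 -1.88872235] [ 0.55669706 -0.36546512 -0.07145244] 13.325
[ 252   73   34   97 2250] bar angle 6.631574670233732
```

View pics/cw10.png

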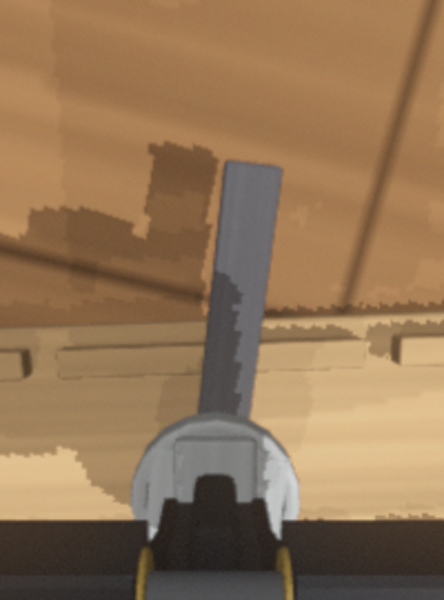

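Request:
drive_tool(
  increments="0 0 0 -2 255; 0 0 0 0 255; 0 0 0 0 255; 0 0 0 0 255",
)

```text
time: 13.88
position: [0.6017, 0.0865, 0.0687]
tool_rot: [-1.072, -1.402, 1.401]
ft_force: [1.7, 3.1, -2.0]
grip_width: 0.132
```

```bash
python3 bar.py w11
```

```text
[0.60173978 0.08649806 0.0687097 ] 105.16862589442538 [ 1.71748151  3.1134233  -2.03777841] [ 0.75845302 -0.52393891 -0.17039105] 13.875
[ 252   73   35   97 2241] bar angle 8.231558626573957
```

The bar is at about 83° (1.45 rad) and the wrist moment is rising, so it is at the stop. I ease back to mid-clearance and lift out.

Request:
drive_tool(
  increments="0 0 0 3 255; 0 0 0 3 255; 0 0 0 0 255; 0 0 0 0 255; 0 -3 0 0 255; 0 -4 0 0 255; 0 -6 0 0 255; 0 -12 0 0 255; 0 -25 0 0 255; 0 -30 0 0 255; 0 0 0 0 255; 0 0 0 0 255; 0 0 0 0 255",
)

```text
time: 15.55
position: [0.6007, 0.0861, 0.1473]
tool_rot: [-1.128, -1.324, 1.327]
ft_force: [-0.1, -0.6, -1.7]
grip_width: 0.131
```

```bash
python3 bar.py w12
python3 - <<'E'
from h import *
plan([0.53,0.40,0.20],116.1,8,f=255)
E
```

```text
[0.60069724 0.08611578 0.14727125] 99.16658087839834 [-0.09278137 -0.56595985 -1.70965507] [ 0.01608171 -0.01602563  0.01473574] 15.55
[ 250   88   17   82 1313] bar angle 8.427976079481454
40 -7 2 -2.1 255; 40 -6 1 -2.1 255; 41 -7 0 -2.1 255; 40 -6 -2 -2.2 255; 40 -7 -3 -2.1 255; 40 -7 -5 -2.1 255; 39 -6 -7 -2.1 255; 40 -7 -8 -2.1 255
end [0.53034912 0.40026009 0.20033169] 116.06967494647785 from [0.60079601 0.0861252  0.14733169] 99.16967494647788
```

View pics/cw12.png

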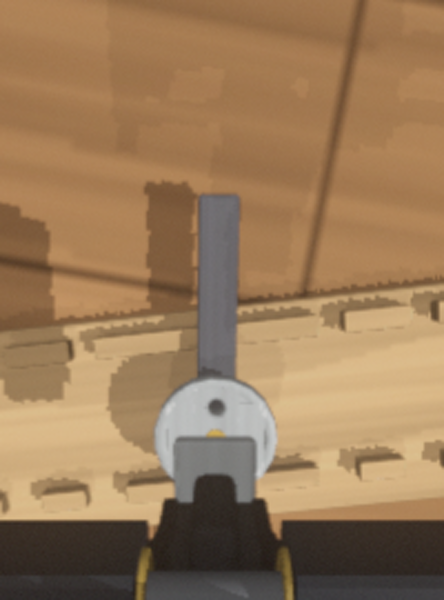

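The ring stays open at about 83° and the key is out. Next I carry it back to view the rest.

Run:
```python
from h import *
plan([0.517,0.403,0.20],116.1,8,f=255)
```

```text
41 -7 4 -2.1 255; 41 -6 3 -2.1 255; 41 -7 1 -2.1 255; 41 -6 -1 -2.2 255; 40 -7 -2 -2.1 255; 41 -7 -3 -2.1 255; 41 -6 -5 -2.1 255; 40 -7 -7 -2.1 255
end [0.51716706 0.40265014 0.20033169] 116.06967494647785 from [0.60079601 0.0861252  0.14733169] 99.16967494647788
```

Request:
drive_tool(
  increments="41 -7 4 -2.1 255; 41 -6 3 -2.1 255; 41 -7 1 -2.1 255; 41 -6 -1 -2.2 255; 40 -7 -2 -2.1 255; 41 -7 -3 -2.1 255; 41 -6 -5 -2.1 255; 40 -7 -7 -2.1 255; 0 0 0 0 255; 0 0 0 0 255; 0 0 0 0 255; 0 0 0 0 255; 0 0 0 0 255; 0 0 0 0 255",
)

```text
time: 17.35
position: [0.5181, 0.4026, 0.2018]
tool_rot: [-0.959, -1.536, 1.535]
ft_force: [-0.6, 0.9, -1.1]
grip_width: 0.134
```

```bash
python3 - <<'E'
from h import *
s,R=st();print(s['position'],yaw(),s['time'])
snap('wrist','w13')
b=cv2.imread('pics/w13.png')[70:250,190:330];cv2.imwrite('pics/c13.png',cv2.resize(b,(466,600),interpolation=cv2.INTER_CUBIC))
E
python3 key.py w13 225 285 80 175 | grep rest
```

```text
[0.51812479 0.40259071 0.20179158] 116.04823057947155 17.35Traceback (most recent call last):
  File "key.py", line 13, in <module>
    rect((sat<35)&(V>120),.028,'head')
    ~~~~^^^^^^^^^^^^^^^^^^^^^^^^^^^^^^
  File "key.py", line 8, in rect
    n,l,s,c=cv2.connectedComponentsWithStats(mm);i=1+np.argmax(s[1:,4])
                                                     ~~~~~~~~~^^^^^^^^^
    return _wrapfunc(a, 'argmax', axis=axis, out=out, **kwds)
    return bound(*args, **kwds)
ValueError: attempt to get argmax of an empty sequence
```

View pics/c13.png

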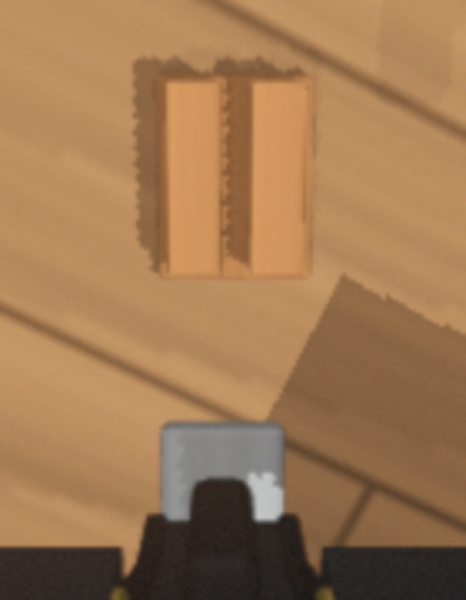

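Run:
```python
from h import *
np.set_printoptions(precision=4,suppress=True)
d=load('w13')
t=lambda a,b,z:onz(d,a/3.33+190-.4,b/3.33+70-.4,z)
C=[t(166,80,.02),t(307,80,.02),t(307,273,.02),t(164,273,.02)];C=np.array(C)
print(C,'mean',C.mean(0),'L',np.linalg.norm(C[1]-C[2]),'W',np.linalg.norm(C[0]-C[1]))
q=C[2]-C[1];print('ang',np.degrees(np.arctan2(q[1],q[0])));q=C[3]-C[0];print('ang',np.degrees(np.arctan2(q[1],q[0])))
m=(t(222,85,.02)+t(251,85,.02)+t(222,265,.02)+t(251,265,.02))/4;print('slot mid',m, np.linalg.norm(t(222,175,.02)-t(251,175,.02)))
s,R=st();p=s['position']
q=t(162,425,p[2]-.0145)-p,t(284,425,p[2]-.0145)-p
print([ (a@R[:,0]*1000,a@R[:,2]*1000) for a in q])
```

```text
[[0.434  0.3382 0.02  ]
 [0.4118 0.3837 0.02  ]
 [0.4726 0.4155 0.02  ]
 [0.4965 0.3666 0.02  ]] mean [0.4537 0.376  0.02  ] L 0.06869017022732951 W 0.05055081356058545
ang 27.61392452684067
ang 24.41022932225468
slot mid [0.453  0.3759 0.02  ] 0.010701600784429454
[(np.float64(-13.103862514104208), np.float64(24.155218122281003)), (np.float64(11.949682498830049), np.float64(24.16277700261778))]
```

Run:
```python
from h import *
plan([0.4550,0.3752,0.075],116.1,6,f=255,dec=1)
```

```text
0.5 21.1 11.5 0 255; 0.5 21.2 11.4 0 255; 0.5 21.1 11.5 0 255; 0.5 21.1 11.4 0 255; 0.5 21.1 11.5 0 255; 0.6 21.2 11.5 0 255
end [0.45493736 0.37522105 0.07495879] 116.05110308611081 from [0.5181089  0.40265108 0.20175879] 116.05110308611081
```

Request:
drive_tool(
  increments="0.5 21 11.5 0 255; 0.5 21 11.5 0 255; 0.5 21 11.5 0 255; 0.5 21 11.5 0 255; 0.5 21 11.5 0 255; 0.5 21 11.5 0 255; 0 0 0 0 255; 0 0 0 0 255; 0 0 0 0 255; 0 0 0 0 255; 0 0 0 0 255; 0 0 0 0 255; 0 0 0 0 255",
)

```text
time: 19.02
position: [0.4548, 0.3752, 0.0757]
tool_rot: [-0.959, -1.536, 1.536]
ft_force: [-0.8, 0.0, -0.7]
grip_width: 0.134
```

Run:
```python
from h import *
s,R=st();print(s['position'],yaw(),s['time'])
snap('wrist','w14')
b=cv2.imread('pics/w14.png')[110:270,190:330];cv2.imwrite('pics/c14.png',cv2.resize(b,(525,600),interpolation=cv2.INTER_CUBIC))
plan([0.4550,0.3752,0.0428],116.1,4,f=255,dec=1)
```

```text
[0.45476147 0.37517386 0.07570493] 116.06555591609373 19.025
0 8.2 -0.1 0 255; 0 8.2 -0.1 0 255; -0.1 8.2 0 0 255; 0 8.3 -0.1 0 255
end [0.45499726 0.37519021 0.04275575] 116.06980130674428 from [0.45468383 0.37514819 0.07565575] 116.06980130674428
```

View pics/c14.png

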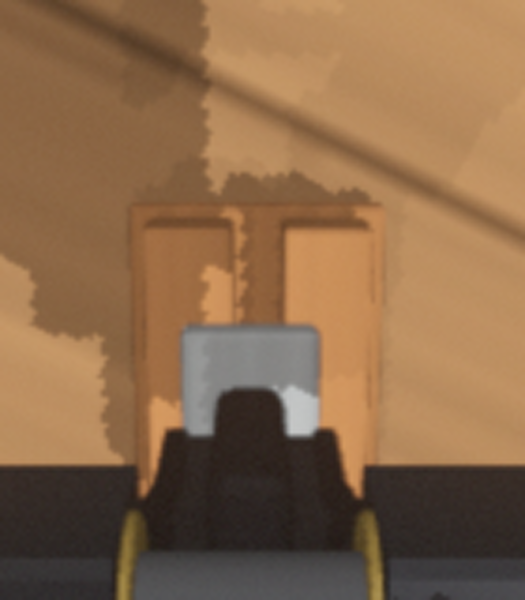

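The slot centre sits about 1.5–2 mm to the key's +x side, so I shift by 1.5 and lower.

Request:
drive_tool(
  increments="1.5 0 0 0 255; 0 8 0 0 255; 0 8 0 0 255; 0 8 0 0 255; 0 5 0 0 255; 0 2 0 0 255; 0 0 0 0 255; 0 0 0 0 255; 0 0 0 0 255; 0 0 0 0 255; 0 0 0 0 255",
)

```text
time: 20.45
position: [0.4541, 0.3766, 0.0448]
tool_rot: [-0.959, -1.536, 1.536]
ft_force: [0.3, 0.0, -1.5]
grip_width: 0.136
```

Run:
```python
from h import *
s,R=st();print(s['position'],yaw(),s['time'],s['ft_force'])
snap('wrist','w15')
b=cv2.imread('pics/w15.png')[110:270,190:330];cv2.imwrite('pics/c15.png',cv2.resize(b,(525,600),interpolation=cv2.INTER_CUBIC))
```

```text
[0.45412153 0.37656173 0.0447968 ] 116.06796234414396 20.45 [ 0.28036209  0.02016174 -1.54003951]
```

View pics/c15.png

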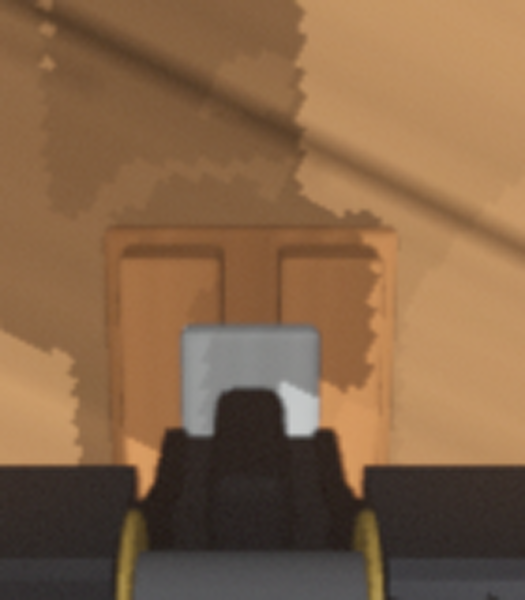

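The key is centred in the slot. I lower the last 2 mm and release.

Request:
drive_tool(
  increments="0 1.2 0 0 255; 0 1 0 0 255; 0 0 0 0 255; 0 0 0 0 255; 0 0 0 0 255",
)

```text
time: 21.12
position: [0.4541, 0.3765, 0.0425]
tool_rot: [-0.958, -1.536, 1.536]
ft_force: [-1.0, -0.0, -0.1]
grip_width: 0.134
```

Request:
drive_tool(
  increments="0 0 0 0 200; 0 0 0 0 150; 0 0 0 0 100; 0 0 0 0 50; 0 0 0 0 0; 0 0 0 0 0; 0 0 0 0 0; 0 0 0 0 0; 0 0 0 0 0",
)

```text
time: 22.25
position: [0.4541, 0.3765, 0.0425]
tool_rot: [-0.959, -1.536, 1.536]
ft_force: [-0.0, 0.5, -0.4]
grip_width: 0.978
```

Run:
```python
from h import *
s,R=st();print(s['position'],yaw(),s['time'],s['ft_force'],s['grip_width'])
plan([0.517,0.403,0.20],116.1,8,f=0)
```

```text
[0.45406979 0.37650619 0.04247729] 116.06680569114681 22.25 [-0.00176938  0.52907083 -0.42281904] 0.9777805889388855
0 -20 -9 0 0; -1 -19 -8 0 0; 0 -20 -9 0 0; -1 -20 -8 0 0; 0 -19 -9 0 0; -1 -20 -8 0 0; 0 -20 -9 0 0; -1 -20 -8 0 0
end [0.51691066 0.40279354 0.20047729] 116.06680569114681 from [0.45406979 0.37650619 0.04247729] 116.06680569114681
```

Request:
drive_tool(
  increments="0 -20 0 0 0; 0 -30 0 0 0; 0 -30 -10 0 0; 0 -30 -25 0 0; 0 -30 -25 0 0; 0 -18 -8 0 0; 0 0 0 0 0; 0 0 0 0 0",
)

```text
time: 23.25
position: [0.5143, 0.406, 0.1993]
tool_rot: [-0.958, -1.534, 1.538]
ft_force: [0.3, 0.2, 0.4]
grip_width: 0.997
```

```bash
python3 - <<'E'
from h import *
s,R=st();print(s['position'],yaw(),s['time'])
snap('wrist','w16');snap('top','t16')
b=cv2.imread('pics/w16.png')[70:200,190:330];a=cv2.imread('pics/t16.png')[125:275,150:400];cv2.imwrite('pics/c16.png',np.hstack([cv2.resize(b,(300,278),interpolation=cv2.INTER_CUBIC),cv2.resize(a,(463,278),interpolation=cv2.INTER_CUBIC)]))
E
python3 key.py w16 225 285 80 170; sed -i 's/top0/t16/' m.py; python3 m.py | grep 'len 0.09\|len 0.08'
```

```text
[0.51426318 0.40595205 0.19926315] 116.0822685152997 23.25
head [246 105  22  41 489] px mean [256.5153 123.6299] mean [0.4519 0.3748] rect c [0.4535 0.3756] (46.29024887084961, 25.100940704345703) 25.483932495117188
paddle [252 124   1   1   1] px mean [252. 124.] mean [0.4532 0.3704] rect c [0.4532 0.3704] (0.0, 0.0) 0.0
head+paddle [246 105  22  41 489] px mean [256.5153 123.6299] mean [0.4519 0.3748] rect c [0.4535 0.3756] (46.29024887084961, 25.100940704345703) 25.483932495117188
rest [ 229   90   53   66 2018] px mean [255.7096 122.6288] mean [0.4516 0.3737] rect c [0.4526 0.3731] (76.48969268798828, 62.00509262084961) 26.104658126831055
73 148 [314.5608 163.6149] [ 0.5891 -0.1901] len 0.09151345937659978 wid 0.015131176198403273 nose dir 78.91183058714606 org from ends [ 0.5877 -0.1973] [ 0.588  -0.1958]
74 155 [368.4839 171.8387] [ 0.5647 -0.3458] len 0.089781951104046 wid 0.016974070547872394 nose dir -139.28337118105313 org from ends [ 0.5697 -0.3414] [ 0.5699 -0.3413]
83 169 [360.3728 208.9349] [ 0.4568 -0.3183] len 0.09275475390665444 wid 0.01648310662446884 nose dir 125.11024438113213 org from ends [ 0.4616 -0.3252] [ 0.46  -0.323]
84 174 [315.023  213.5747] [ 0.4437 -0.1881] len 0.09312833703140909 wid 0.017024546127874924 nose dir 142.2484138280574 org from ends [ 0.45   -0.1931] [ 0.4476 -0.1911]
```

View pics/c16.png

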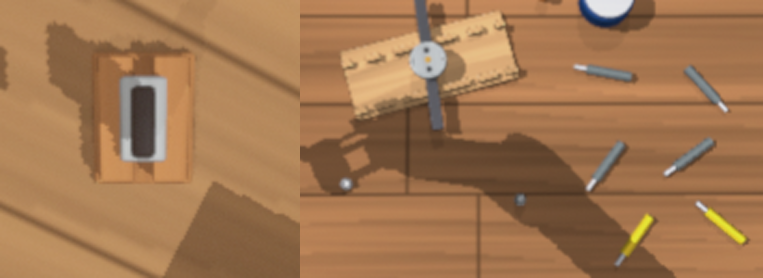

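The key stands back in its rest at (0.4535, 0.3756) and 25.5°, within 1 mm of its start, and the ring is open. The barrels are unchanged. Now barrel a, at about (0.588,-0.197).

```bash
cat >> h.py <<'E'
C=np.array([0.602,0.0865]);CY=np.radians(15.1);CX=np.array([np.cos(CY),np.sin(CY)]);CYv=np.array([-np.sin(CY),np.cos(CY)])
def bed(y,x=0): return C+CX*x+CYv*y
def view(xy,yawd,z=.15,off=.065):
    r=np.radians(yawd+90);return [xy[0]-off*np.cos(r),xy[1]-off*np.sin(r),z]
E
python3 - <<'E'
from h import *
plan(view((.588,-.1965),-11),-11,14,f=100)
E
```

```text
-45 4 17 9.1 100; -46 3 10 9.1 100; -48 4 2 9 100; -48 3 -6 9.1 100; -46 4 -12 9.1 100; -43 3 -20 9.1 100; -40 4 -27 9 100; -35 3 -32 9.1 100; -30 4 -38 9.1 100; -23 3 -41 9.1 100; -16 4 -45 9.1 100; -9 3 -47 9 100; -2 4 -48 9.1 100; 6 3 -47 9.1 100
end [ 0.57553906 -0.26001668  0.15009157] -11.016243031899311 from [0.51411206 0.40584065 0.19909157] 116.08375696810067
```

Request:
drive_tool(
  increments="-45 4 17 9.1 100; -46 3 10 9.1 100; -48 4 2 9 100; -48 3 -6 9.1 100; -46 4 -12 9.1 100; -43 3 -20 9.1 100; -40 4 -27 9 100; -35 3 -32 9.1 100; -30 4 -38 9.1 100; -23 3 -41 9.1 100; -16 4 -45 9.1 100; -9 3 -47 9 100; -2 4 -48 9.1 100; 6 3 -47 9.1 100; 0 0 0 0 120; 0 0 0 0 120; 0 0 0 0 120; 0 0 0 0 120; 0 0 0 0 120; 0 0 0 0 120",
  squeeze=15,
)

```text
time: 25.85
position: [0.5765, -0.2592, 0.1516]
tool_rot: [-1.565, 0.15, -0.151]
ft_force: [-1.1, -0.0, -0.3]
grip_width: 0.528
```

```bash
cat > bar2.py <<'E'
from h import *
import sys
np.set_printoptions(precision=4,suppress=True)
f=sys.argv[1];d=snap('wrist',f);s,R=st();print(s['position'],yaw(),s['time'],s['grip_width'])
im=d['img'].astype(int);V=im.max(2);sat=V-im.min(2)
m=((sat<38)&(V>75)&(im[...,2]>im[...,0]-22)).astype(np.uint8);m[232:]=0
m=cv2.morphologyEx(m,cv2.MORPH_CLOSE,np.ones((3,3)))
n,l,ss,c=cv2.connectedComponentsWithStats(m)
for i in range(1,n):
    if ss[i,4]<300: continue
    ys,xs=np.nonzero(l==i);P=np.array([onz(d,x,y,.009)[:2] for x,y in zip(xs,ys)])
    (cx,cy),(w,h),an=cv2.minAreaRect((P*1000).astype(np.float32))
    if not(75<max(w,h)<105 and 9<min(w,h)<24): continue
    mu=P.mean(0);w_,E=np.linalg.eigh(np.cov(P.T));a=E[:,1];t=(P-mu)@a
    if np.corrcoef(t,V[ys,xs])[0,1]<0:a=-a;t=-t
    # body only: width profile
    k=t<t.max()-.024
    mb=P[k].mean(0);wb,Eb=np.linalg.eigh(np.cov(P[k].T));ab=Eb[:,1]*np.sign(Eb[:,1]@a)
    o1=mu+a*(t.min()+.035);o2=mu+a*(t.max()-.055)
    print('barrel px',c[i],'len',max(w,h),'wid',min(w,h),'nose ang',np.degrees(np.arctan2(ab[1],ab[0])),'org',o1,o2,'mean',(o1+o2)/2)
a=cv2.imread('pics/'+f+'.png');cv2.imwrite('pics/c'+f+'.png',a)
E
python3 bar2.py w20
```

```text
[ 0.5765 -0.2593  0.1516] -11.012327645362767 25.9 0.5280708935153173
barrel px [255.4924 121.2115] len 90.30498504638672 wid 12.445784568786621 nose ang 78.96950853950678 org [ 0.5888 -0.195 ] [ 0.5889 -0.1947] mean [ 0.5889 -0.1949]
barrel px [126.5015 146.025 ] len 91.4021224975586 wid 15.177407264709473 nose ang 142.75863310701683 org [ 0.4501 -0.1913] [ 0.4489 -0.1905] mean [ 0.4495 -0.1909]
```

View pics/w20.png

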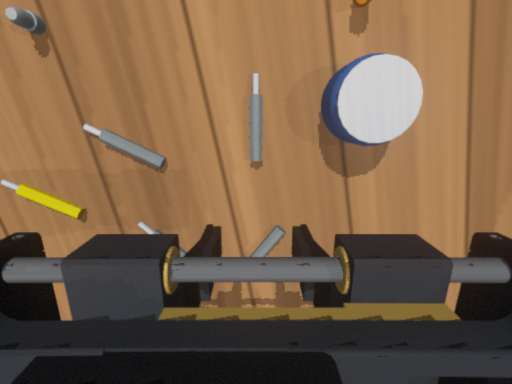

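Barrel a is at (0.5889,-0.1949) with its nose at 79°. Length 90 and width 12.4 mm fit. I go down on it.

Run:
```python
from h import *
e=plan([0.5889,-.1949,.06],-11,4,f=120,dec=1)
plan([0.5889,-.1949,.004],-11,3,f=120,dec=1,start=e)
```

```text
0 22.9 16.4 0 120; 0 22.9 16.4 0 120; -0.1 22.9 16.4 0 120; 0 22.9 16.4 0 120
end [ 0.58889267 -0.19489793  0.05996681] -11.012327645362767 from [ 0.57645991 -0.25930908  0.15156681] -11.012327645362767
0 18.7 0 0 120; 0 18.6 0 0 120; 0 18.7 0 0 120
end [ 0.58889267 -0.19489793  0.00396681] -11.012327645362767 from [ 0.58889267 -0.19489793  0.05996681] -11.012327645362767
```

Request:
drive_tool(
  increments="0 23 16.5 0 120; 0 23 16.5 0 120; 0 23 16.5 0 120; 0 22.5 16 0 120; 0 0 0 0 120; 0 18 0 0 120; 0 18 0 0 120; 0 14 0 0 120; 0 5 0 0 120; 0 0 0 0 120; 0 0 0 0 120; 0 0 0 0 120; 0 0 0 0 255; 0 0 0 0 255; 0 0 0 0 255; 0 0 0 0 255; 0 0 0 0 255; 0 0 0 0 255",
)

```text
time: 28.15
position: [0.5889, -0.1952, 0.005]
tool_rot: [-1.565, 0.151, -0.151]
ft_force: [-0.4, -0.1, 0.3]
grip_width: 0.157
```

```bash
python3 bar2.py w21
```

```text
[ 0.5889 -0.1952  0.0049] -11.033729803338572 28.2 0.15707200338895488
```

View pics/w21.png

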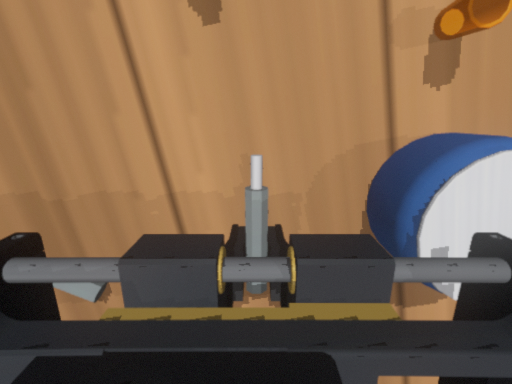

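Gripped at 13.7 mm. I lift and carry it to groove 1.

Run:
```python
from h import *
print(bed(-.104,.003))
s,R=st();p=s['position'];a=yaw()
e=(*(p+[0,0,.09]),a)
b=bed(-.104,.003)
e=plan([b[0],b[1],.075],105.1,12,f=255,start=e,dec=0)
```

```text
[ 0.63198889 -0.01312764]
1 2 16 -9.7 255; 3 1 15 -9.7 255; 6 2 14 -9.6 255; 8 2 14 -9.7 255; 10 1 12 -9.7 255; 12 2 10 -9.7 255; 13 2 7 -9.6 255; 15 1 6 -9.7 255; 15 2 2 -9.7 255; 16 2 0 -9.7 255; 15 1 -2 -9.7 255; 15 2 -5 -9.6 255
end [ 0.63190085 -0.01330682  0.07494635] 105.06627019666142 from [ 0.58892121 -0.19516425  0.09494635] -11.033729803338572
```

Request:
drive_tool(
  increments="0 -5 0 0 255; 0 -25 0 0 255; 0 -30 0 0 255; 0 -30 0 0 255; 1 2 16 -9.7 255; 3 1 15 -9.7 255; 6 2 14 -9.6 255; 8 2 14 -9.7 255; 10 1 12 -9.7 255; 12 2 10 -9.7 255; 13 2 7 -9.6 255; 15 1 6 -9.7 255; 15 2 2 -9.7 255; 16 2 0 -9.7 255; 15 1 -2 -9.7 255; 15 2 -5 -9.6 255; 0 0 0 0 255; 0 0 0 0 255; 0 0 0 0 255; 0 0 0 0 255",
)

```text
time: 30.7
position: [0.6319, -0.0141, 0.0751]
tool_rot: [-1.074, -1.399, 1.399]
ft_force: [1.3, 0.3, 0.1]
grip_width: 0.155
```

Request:
drive_tool(
  increments="0 15 0 0 255; 0 15 0 0 255; 0 3 0 0 255; 0 0 0 0 255; 0 0 0 0 255; 0 0 0 0 255; 0 0 0 0 255",
)

```text
time: 31.58
position: [0.6321, -0.0133, 0.0423]
tool_rot: [-1.074, -1.401, 1.4]
ft_force: [-0.5, 0.5, -0.9]
grip_width: 0.155
```

```bash
python3 bar2.py w22
python3 - <<'E'
from h import *
s,R=st();q=s['position'][:2]-C;print('cradle xy',q@CX,q@CYv)
a=cv2.imread('pics/w22.png');cv2.imwrite('pics/c22.png',cv2.resize(a[60:270,130:380],(760,638),interpolation=cv2.INTER_CUBIC)[:600])
E
```

```text
[ 0.6321 -0.0133  0.0423] 105.06887134768036 31.625 0.1568955490649718
cradle xy 0.0030456372252249697 -0.10420331343601702
```

View pics/c22.png

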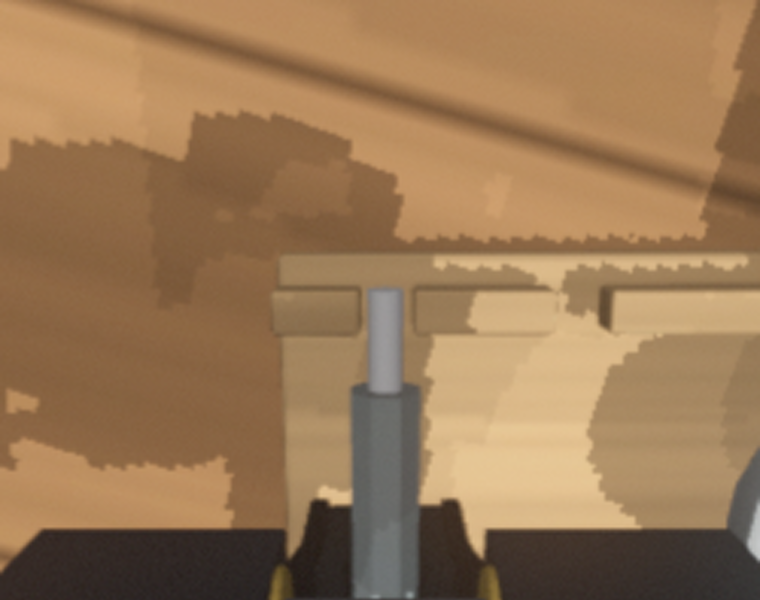

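The nose (column 386 in the zoom) is centred on the notch (360–415). I lower and release.

Request:
drive_tool(
  increments="0 10 0 0 255; 0 10 0 0 255; 0 5 0 0 255; 0 1.5 0 0 255; 0 0 0 0 255; 0 0 0 0 255; 0 0 0 0 255; 0 0 0 0 200; 0 0 0 0 190; 0 0 0 0 180; 0 0 0 0 180; 0 0 0 0 180",
)

```text
time: 33.12
position: [0.6319, -0.0133, 0.0155]
tool_rot: [-1.073, -1.4, 1.4]
ft_force: [-0.2, -0.0, 0.4]
grip_width: 0.291
```

```bash
python3 bar2.py w23
python3 - <<'E'
from h import *
a=cv2.imread('pics/w23.png');cv2.imwrite('pics/c23.png',cv2.resize(a[90:300,130:380],(700,588),interpolation=cv2.INTER_CUBIC))
E
```

```text
[ 0.6319 -0.0134  0.0155] 105.06500953625019 33.175 0.29233561284995374
```

View pics/c23.png

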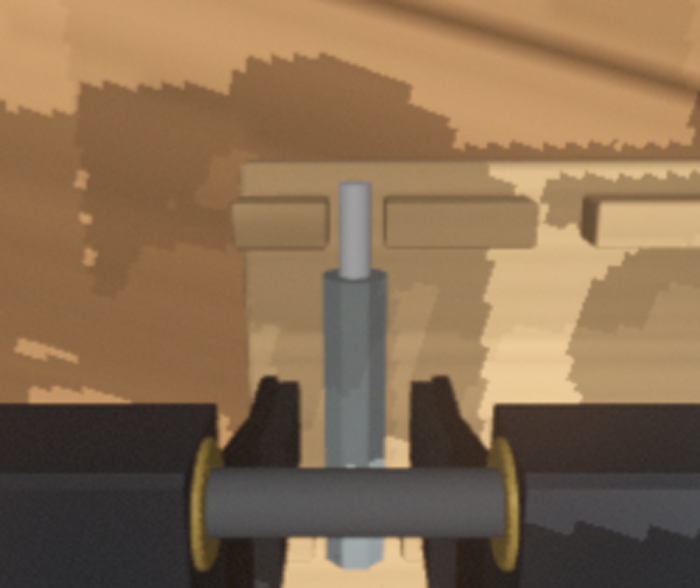

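Barrel a lies in groove 1. I lift and go on to barrel d.

Run:
```python
from h import *
s,R=st();p=s['position'];e=(*(p+[0,0,.085]),yaw())
plan(view((.4495,-.1909),52.8),52.8,7,f=120,start=e)
```

```text
-25 -7 26 7.5 120; -28 -7 23 7.4 120; -31 -7 18 7.5 120; -33 -7 15 7.5 120; -35 -7 10 7.4 120; -36 -7 5 7.5 120; -36 -8 1 7.5 120
end [ 0.50155514 -0.23037193  0.15046324] 52.765009536250176 from [ 0.63188097 -0.01335465  0.10046324] 105.06500953625019
```

Request:
drive_tool(
  increments="0 -10 0 0 180; 0 -20 0 0 180; 0 -25 0 0 180; 0 -30 0 0 150; -25 -7 26 7.5 120; -28 -7 23 7.4 120; -31 -7 18 7.5 120; -33 -7 15 7.5 120; -35 -7 10 7.4 120; -36 -7 5 7.5 120; -36 -8 1 7.5 120; 0 0 0 0 120; 0 0 0 0 120; 0 0 0 0 120; 0 0 0 0 120; 0 0 0 0 120",
)

```text
time: 35.17
position: [0.5018, -0.2298, 0.1503]
tool_rot: [-1.448, -0.719, 0.72]
ft_force: [0.6, -0.4, 1.0]
grip_width: 0.529
```

```bash
python3 bar2.py w24
```

```text
[ 0.5017 -0.23    0.1503] 52.81171424671396 35.225 0.5339374805814527
barrel px [255.6986 120.8822] len 91.07858276367188 wid 12.998387336730957 nose ang 142.0959610490766 org [ 0.4503 -0.1917] [ 0.4494 -0.1911] mean [ 0.4499 -0.1914]
barrel px [482.8526 160.6488] len 100.39041900634766 wid 15.56896686553955 nose ang -164.8616396406021 org [ 0.6445 -0.0067] [ 0.6345 -0.0095] mean [ 0.6395 -0.0081]
barrel px [174.559  199.0783] len 91.79945373535156 wid 14.466484069824219 nose ang 125.28061584925653 org [ 0.4618 -0.3235] [ 0.4607 -0.322 ] mean [ 0.4613 -0.3227]
```

View pics/w24.png

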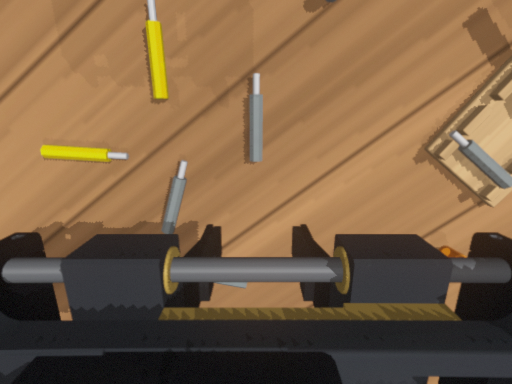

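Barrel d is at (0.4499,-0.1914), nose 142.1°. The one in groove 1 reads 195.1°, as it should.

Run:
```python
from h import *
e=plan([0.4499,-.1914,.06],52.1,4,f=120,dec=1)
e=plan([0.4499,-.1914,.003],52.1,4,f=120,dec=1,start=e)
e=(e[0],e[1],.093,e[3])
b=bed(-.060,.003);e=plan([b[0],b[1],.1],105.1,8,f=255,start=e,dec=0);print(e,b)
```

```text
-0.1 22.6 16.1 0.2 120; -0.2 22.5 16.2 0.2 120; -0.3 22.6 16.1 0.1 120; -0.3 22.6 16.2 0.2 120
end [ 0.44987614 -0.19140575  0.05997255] 52.11171424671395 from [ 0.50169979 -0.22998518  0.15027255] 52.81171424671396
0 14.2 0 0 120; 0 14.3 0 0 120; 0 14.2 0 0 120; 0 14.3 0 0 120
end [ 0.44987614 -0.19140575  0.00297255] 52.11171424671395 from [ 0.44987614 -0.19140575  0.05997255] 52.11171424671395
35 -1 0 -6.6 255; 35 -1 -4 -6.6 255; 34 -1 -8 -6.7 255; 32 -1 -11 -6.6 255; 32 0 -16 -6.6 255; 29 -1 -19 -6.6 255; 27 -1 -22 -6.7 255; 24 -1 -25 -6.6 255
end [0.62044614 0.02927992 0.1       ] 105.11171424671393 from [ 0.44987614 -0.19140575  0.093     ] 52.11171424671395
(np.float64(0.6204461366122868), np.float64(0.02927991935236948), np.float64(0.1), np.float64(105.11171424671393)) [0.62052669 0.02935316]
```

Request:
drive_tool(
  increments="0 22.5 16 0.2 120; -0.2 22.5 16 0.2 120; -0.3 22.5 16 0.2 120; -0.3 22.5 16.3 0.1 120; 0 0 0 0 120; 0 18 0 0 120; 0 18 0 0 120; 0 14 0 0 120; 0 6 0 0 120; 0 1 0 0 120; 0 0 0 0 120; 0 0 0 0 120; 0 0 0 0 255; 0 0 0 0 255; 0 0 0 0 255; 0 0 0 0 255; 0 0 0 0 255; 0 0 0 0 255",
)

```text
time: 37.48
position: [0.4501, -0.1918, 0.0034]
tool_rot: [-1.452, -0.709, 0.709]
ft_force: [0.3, -0.3, -0.0]
grip_width: 0.159
```

```bash
python3 bar2.py w25
```

```text
[ 0.4501 -0.1918  0.0034] 52.06486904481615 37.525 0.15861765454200505
```

View pics/w25.png

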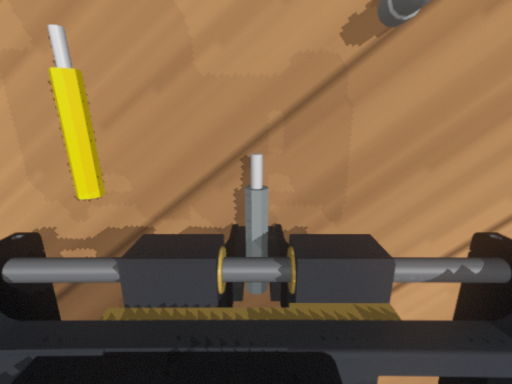

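Request:
drive_tool(
  increments="0 -5 0 0 255; 0 -25 0 0 255; 0 -30 0 0 255; 0 -30 0 0 255; 35 -1 0 -6.6 255; 35 -1 -4 -6.6 255; 34 -1 -8 -6.7 255; 32 -1 -11 -6.6 255; 32 0 -16 -6.6 255; 29 -1 -19 -6.6 255; 27 -1 -22 -6.7 255; 24 -1 -25 -6.6 255; 0 0 0 0 255; 0 20 0 0 255; 0 20 0 0 255; 0 18 0 0 255; 0 0 0 0 255; 0 0 0 0 255; 0 0 0 0 255; 0 0 0 0 255",
)

```text
time: 40.02
position: [0.6214, 0.0288, 0.0432]
tool_rot: [-1.074, -1.401, 1.4]
ft_force: [0.5, 0.4, -0.5]
grip_width: 0.157
```

Request:
drive_tool(
  increments="0 0 0 0 255; 0 0 0 0 255",
)

```text
time: 40.28
position: [0.6209, 0.0288, 0.0427]
tool_rot: [-1.073, -1.401, 1.4]
ft_force: [-0.3, -1.0, -0.8]
grip_width: 0.155
```

```bash
cat > chk.py <<'E'
from h import *
import sys
f=sys.argv[1];snap('wrist',f)
s,R=st();q=s['position'][:2]-C;print(s['position'],yaw(),s['time'],s['ft_force'],s['grip_width'],'cradle xy',q@CX,q@CYv)
a=cv2.imread('pics/'+f+'.png');cv2.imwrite('pics/c'+f+'.png',cv2.resize(a[60:270,130:380],(700,588),interpolation=cv2.INTER_CUBIC))
E
python3 chk.py w26
```

```text
[0.62088506 0.02880008 0.04257498] 105.07289994013826 40.325 [-0.1256198   0.63305767 -0.29393012] 0.15766475863182286 cradle xy 0.003201921680847745 -0.06062733503616024
```

View pics/cw26.png

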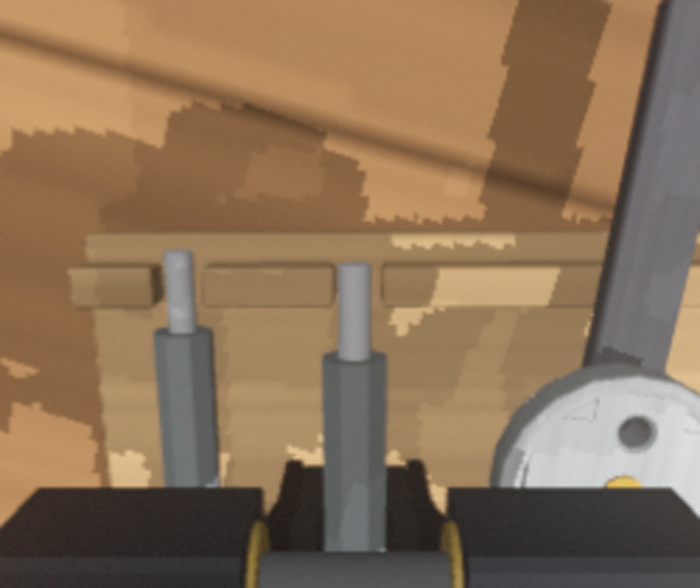

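The nose is about 1 mm left of the notch centre, so I shift +0.8 and lower.

Request:
drive_tool(
  increments="0.8 0 0 0 255; 0 10 0 0 255; 0 10 0 0 255; 0 6 0 0 255; 0 2.5 0 0 255; 0 0 0 0 255; 0 0 0 0 255; 0 0 0 0 255; 0 0 0 0 200; 0 0 0 0 190; 0 0 0 0 180; 0 0 0 0 180; 0 0 0 0 180",
)

```text
time: 41.95
position: [0.6206, 0.0295, 0.014]
tool_rot: [-1.073, -1.4, 1.4]
ft_force: [-0.2, 0.3, -0.4]
grip_width: 0.293
```

```bash
python3 chk.py w27;python3 - <<'E'
from h import *
s,R=st();p=s['position'];e=(*(p+[0,0,.085]),yaw())
plan(view((.4613,-.3227),35.3),35.3,10,f=120,start=e)
E
```

```text
[0.62067826 0.02952272 0.01399308] 105.06899196510366 42.0 [ 0.70622749  0.80697798 -0.29158932] 0.29411941906251693 cradle xy 0.0031905100367157803 -0.05987577437230289
-36 -5 22 7 120; -38 -5 18 7 120; -41 -5 13 6.9 120; -41 -5 8 7 120; -42 -6 3 7 120; -43 -5 -3 7 120; -41 -5 -7 6.9 120; -41 -5 -12 7 120; -39 -5 -18 7 120; -36 -5 -21 7 120
end [ 0.4985622  -0.375632    0.14999308] 35.26899196510366 from [0.62067826 0.02952272 0.09899308] 105.06899196510366
```

View pics/cw27.png

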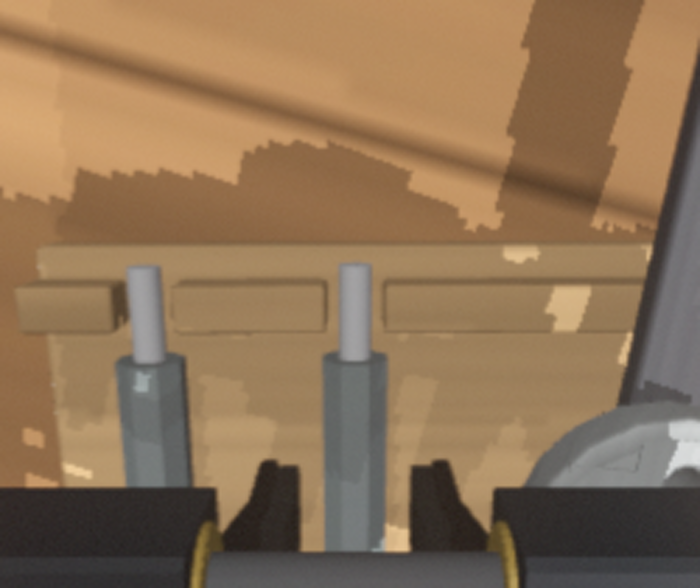

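Barrel d lies in groove 2. Next is barrel c.

Request:
drive_tool(
  increments="0 -10 0 0 180; 0 -20 0 0 180; 0 -25 0 0 180; 0 -30 0 0 150; -36 -5 22 7 120; -38 -5 18 7 120; -41 -5 13 6.9 120; -41 -5 8 7 120; -42 -6 3 7 120; -43 -5 -3 7 120; -41 -5 -7 6.9 120; -41 -5 -12 7 120; -39 -5 -18 7 120; -36 -5 -21 7 120; 0 0 0 0 120; 0 0 0 0 120; 0 0 0 0 120; 0 0 0 0 120; 0 0 0 0 120",
)

```text
time: 44.38
position: [0.4989, -0.375, 0.1499]
tool_rot: [-1.516, -0.483, 0.483]
ft_force: [0.2, 0.5, 0.4]
grip_width: 0.53
```

```bash
python3 bar2.py w28
```

```text
[ 0.4988 -0.3752  0.1499] 35.31513328145687 44.425 0.5328108703182558
barrel px [255.6773 120.8289] len 90.97068786621094 wid 13.700908660888672 nose ang 124.60654058860356 org [ 0.4614 -0.3229] [ 0.4609 -0.3222] mean [ 0.4611 -0.3225]
barrel px [318.3916 197.3617] len 90.17813110351562 wid 14.941765785217285 nose ang -138.98871655296048 org [ 0.5703 -0.3404] [ 0.5701 -0.3405] mean [ 0.5702 -0.3405]
```

View pics/w28.png

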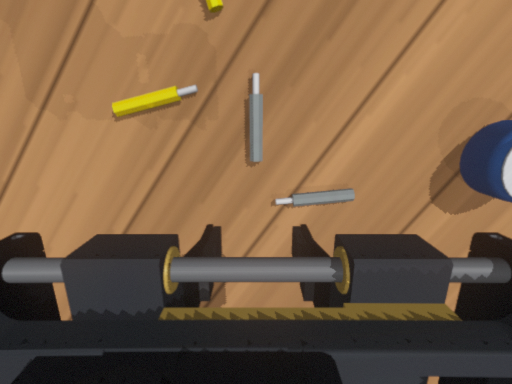

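Run:
```python
from h import *
e=plan([0.4611,-.3225,.06],34.7,4,f=120,dec=1)
e=(e[0],e[1],.093,e[3])
b=bed(.060,.003);e=plan([b[0],b[1],.1],105.1,11,f=255,start=e,dec=0);print(e,b)
```

```text
-0.1 22.5 16.2 0.2 120; -0.1 22.5 16.2 0.1 120; -0.2 22.5 16.2 0.2 120; -0.2 22.4 16.1 0.1 120
end [ 0.46110288 -0.32254744  0.06004408] 34.715133281456865 from [ 0.49876507 -0.37515957  0.14994408] 35.31513328145687
34 -1 28 -6.4 255; 37 0 25 -6.4 255; 39 -1 20 -6.4 255; 41 -1 16 -6.4 255; 43 0 10 -6.4 255; 43 -1 7 -6.4 255; 44 0 1 -6.4 255; 44 -1 -4 -6.4 255; 44 -1 -9 -6.4 255; 42 0 -13 -6.4 255; 40 -1 -18 -6.4 255
end [0.58942403 0.14533109 0.1       ] 105.11513328145689 from [ 0.46110288 -0.32254744  0.093     ] 34.715133281456865
(np.float64(0.5894240316889687), np.float64(0.145331094941751), np.float64(0.1), np.float64(105.11513328145689)) [0.58926615 0.14520987]
```

Request:
drive_tool(
  increments="-0.1 22.5 16.2 0.2 120; -0.1 22.5 16.2 0.1 120; -0.2 22.5 16.2 0.2 120; -0.2 22.5 16 0.1 120; 0 0 0 0 120; 0 18 0 0 120; 0 18 0 0 120; 0 14 0 0 120; 0 6 0 0 120; 0 1 0 0 120; 0 0 0 0 120; 0 0 0 0 120; 0 0 0 0 255; 0 0 0 0 255; 0 0 0 0 255; 0 0 0 0 255; 0 0 0 0 255; 0 0 0 0 255",
)

```text
time: 46.68
position: [0.461, -0.3231, 0.003]
tool_rot: [-1.518, -0.474, 0.474]
ft_force: [-0.1, -0.1, 0.0]
grip_width: 0.159
```

```bash
python3 chk.py w29
```

```text
[ 0.46094568 -0.32306369  0.00295647] 34.66759624438247 46.725 [ 0.54755505 -0.63694152  0.60837625] 0.158926037605745 cradle xy -0.24287727138263251 -0.35867724552909375
```

View pics/cw29.png

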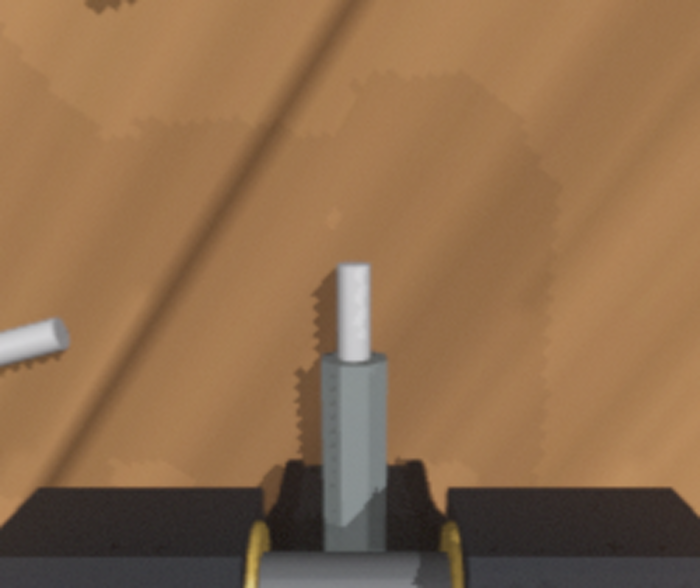

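Barrel c is gripped, straight, with its nose up-image. I carry it to groove 3.

Request:
drive_tool(
  increments="0 -5 0 0 255; 0 -25 0 0 255; 0 -30 0 0 255; 0 -30 0 0 255; 34 -1 28 -6.4 255; 37 0 25 -6.4 255; 39 -1 20 -6.4 255; 41 -1 16 -6.4 255; 43 0 10 -6.4 255; 43 -1 7 -6.4 255; 44 0 1 -6.4 255; 44 -1 -4 -6.4 255; 44 -1 -9 -6.4 255; 42 0 -13 -6.4 255; 40 -1 -18 -6.4 255; 0 0 0 0 255; 0 0 0 0 255; 0 0 0 0 255; 0 0 0 0 255",
)

```text
time: 49.1
position: [0.5897, 0.1433, 0.1001]
tool_rot: [-1.075, -1.399, 1.399]
ft_force: [0.6, 0.7, 0.1]
grip_width: 0.158
```

Request:
drive_tool(
  increments="0 20 0 0 255; 0 20 0 0 255; 0 18 0 0 255; 0 0 0 0 255; 0 0 0 0 255; 0 0 0 0 255; 0 0 0 0 255; 0 0 0 0 255",
)

```text
time: 50.1
position: [0.5899, 0.1448, 0.0424]
tool_rot: [-1.074, -1.401, 1.4]
ft_force: [0.1, -0.5, -0.4]
grip_width: 0.154
```

```bash
python3 chk.py w30
```

```text
[0.58983028 0.14479922 0.04231622] 105.07031874991651 50.15 [-1.45558622 -0.66363743 -0.87040129] 0.15601408193776933 cradle xy 0.0034376753028318953 0.05945656534616959
```

View pics/cw30.png

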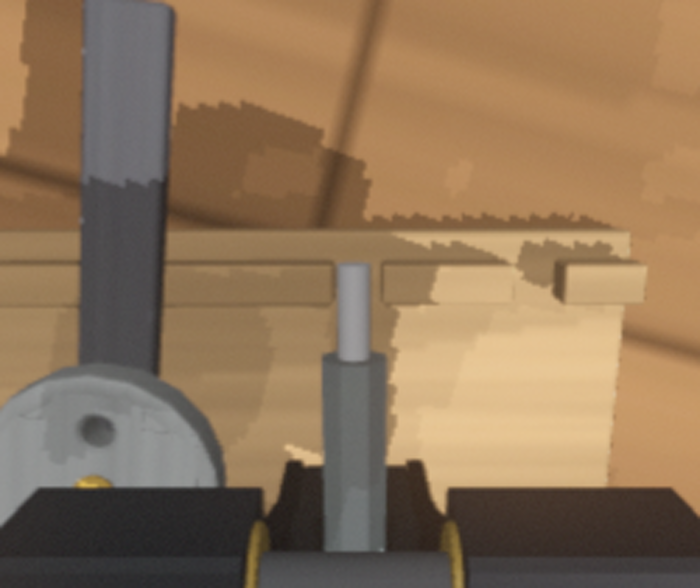

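Request:
drive_tool(
  increments="0.8 0 0 0 255; 0 10 0 0 255; 0 10 0 0 255; 0 6 0 0 255; 0 2.5 0 0 255; 0 0 0 0 255; 0 0 0 0 255; 0 0 0 0 255; 0 0 0 0 200; 0 0 0 0 190; 0 0 0 0 180; 0 0 0 0 180; 0 0 0 0 180",
)

```text
time: 51.78
position: [0.5895, 0.1455, 0.0135]
tool_rot: [-1.073, -1.4, 1.4]
ft_force: [-0.1, -0.4, 0.4]
grip_width: 0.292
```

```bash
python3 chk.py w31;python3 - <<'E'
from h import *
s,R=st();p=s['position'];e=(*(p+[0,0,.085]),yaw())
v=view((.5702,-.3405),-49)
plan(v,-49,15,f=120,start=e)
E
```

```text
[0.58946754 0.14548236 0.01349139] 105.06858496558358 51.825 [ 0.1637478  -0.01337501 -0.65326508] 0.2940427921661609 cradle xy 0.003265421854033696 0.06021061916943663
-33 -3 14 10.3 120; -35 -4 7 10.2 120; -35 -3 1 10.3 120; -35 -4 -5 10.3 120; -34 -3 -11 10.3 120; -31 -4 -17 10.2 120; -27 -3 -23 10.3 120; -24 -3 -27 10.3 120; -17 -4 -31 10.2 120; -13 -3 -33 10.3 120; -6 -4 -35 10.3 120; 1 -3 -36 10.3 120; 6 -4 -35 10.2 120; 13 -3 -33 10.3 120; 18 -4 -30 10.3 120
end [ 0.52083109 -0.38292159  0.15049139] -49.03141503441641 from [0.58946754 0.14548236 0.09849139] 105.06858496558358
```

View pics/cw31.png

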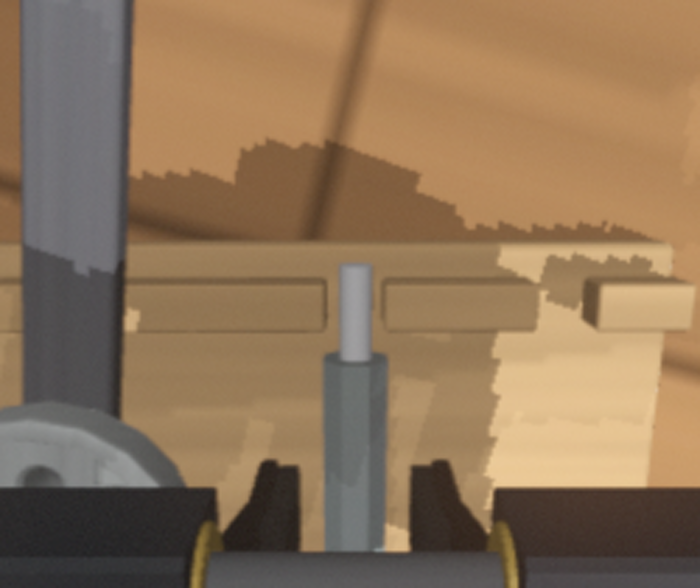

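Barrel c lies in groove 3. Next is barrel b, approached with its tail on the camera side.

Request:
drive_tool(
  increments="0 -10 0 0 180; 0 -20 0 0 180; 0 -25 0 0 180; 0 -30 0 0 150; -33 -3 14 10.3 120; -35 -4 7 10.2 120; -35 -3 1 10.3 120; -35 -4 -5 10.3 120; -34 -3 -11 10.3 120; -31 -4 -17 10.2 120; -27 -3 -23 10.3 120; -24 -3 -27 10.3 120; -17 -4 -31 10.2 120; -13 -3 -33 10.3 120; -6 -4 -35 10.3 120; 1 -3 -36 10.3 120; 6 -4 -35 10.2 120; 13 -3 -33 10.3 120; 18 -4 -30 10.3 120; 0 0 0 0 120",
)

```text
time: 54.32
position: [0.5194, -0.3869, 0.1526]
tool_rot: [-1.466, 0.671, -0.675]
ft_force: [0.2, 0.5, 0.7]
grip_width: 0.528
```

Request:
drive_tool(
  increments="0 0 0 0 120; 0 0 0 0 120; 0 0 0 0 120; 0 0 0 0 120; 0 0 0 0 120",
)

```text
time: 54.95
position: [0.5209, -0.3827, 0.1504]
tool_rot: [-1.465, 0.668, -0.668]
ft_force: [0.8, -0.3, -0.4]
grip_width: 0.529
```

```bash
python3 bar2.py w32
```

```text
[ 0.5209 -0.3828  0.1504] -49.014291074917544 55.0 0.5254424626052847
barrel px [256.4983 133.4516] len 89.63728332519531 wid 12.425209045410156 nose ang -138.97315260785177 org [ 0.5697 -0.3417] [ 0.57   -0.3414] mean [ 0.5698 -0.3416]
```

View pics/w32.png

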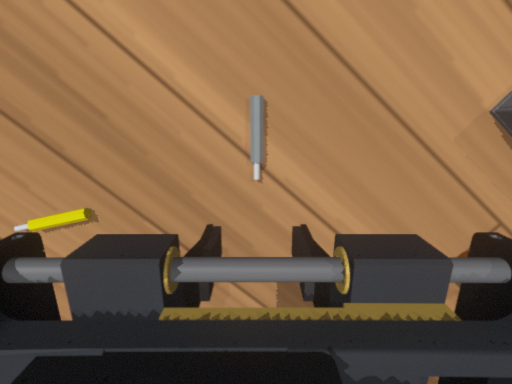

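Run:
```python
from h import *
e=plan([0.5698,-.3416,.06],-49,4,f=120,dec=1)
e=(e[0],e[1],.093,e[3])
b=bed(.104,.003);e=plan([b[0],b[1],.1],-74.9,12,f=255,start=e,dec=0);print(e,b)
```

```text
0.3 22.6 16 0 120; 0.2 22.6 16 0 120; 0.3 22.6 16 0 120; 0.2 22.6 15.9 0 120
end [ 0.56974888 -0.34160505  0.06002454] -49.014291074917544 from [ 0.52085661 -0.38276032  0.15042454] -49.014291074917544
-33 -1 29 2.2 255; -34 0 29 2.1 255; -35 -1 26 2.2 255; -36 0 26 2.1 255; -37 -1 24 2.2 255; -37 -1 23 2.1 255; -39 0 21 2.2 255; -39 -1 20 2.2 255; -41 0 19 2.1 255; -40 -1 16 2.2 255; -42 0 16 2.1 255; -42 -1 13 2.2 255
end [0.57732785 0.18790528 0.1       ] -74.91429107491756 from [ 0.56974888 -0.34160505  0.093     ] -49.014291074917544
(np.float64(0.5773278548624736), np.float64(0.18790528282095623), np.float64(0.1), np.float64(-74.91429107491756)) [0.57780395 0.18769067]
```

Request:
drive_tool(
  increments="0.3 22.5 16 0 120; 0.2 22.5 16 0 120; 0.3 22.5 16 0 120; 0.2 22.5 16 0 120; 0 0 0 0 120; 0 18 0 0 120; 0 18 0 0 120; 0 14 0 0 120; 0 6 0 0 120; 0 1 0 0 120; 0 0 0 0 120; 0 0 0 0 120; 0 0 0 0 255; 0 0 0 0 255; 0 0 0 0 255; 0 0 0 0 255; 0 0 0 0 255; 0 0 0 0 255",
)

```text
time: 57.25
position: [0.5698, -0.3417, 0.0035]
tool_rot: [-1.465, 0.668, -0.668]
ft_force: [-0.4, 0.1, -0.5]
grip_width: 0.159
```

```bash
python3 chk.py w33
```

```text
[ 0.56981171 -0.34167886  0.00344952] -49.03047622227691 57.3 [ 0.52483656  0.86113399 -0.2853637 ] 0.1583117363710374 cradle xy -0.1426194311825219 -0.4050097729992823
```

View pics/cw33.png

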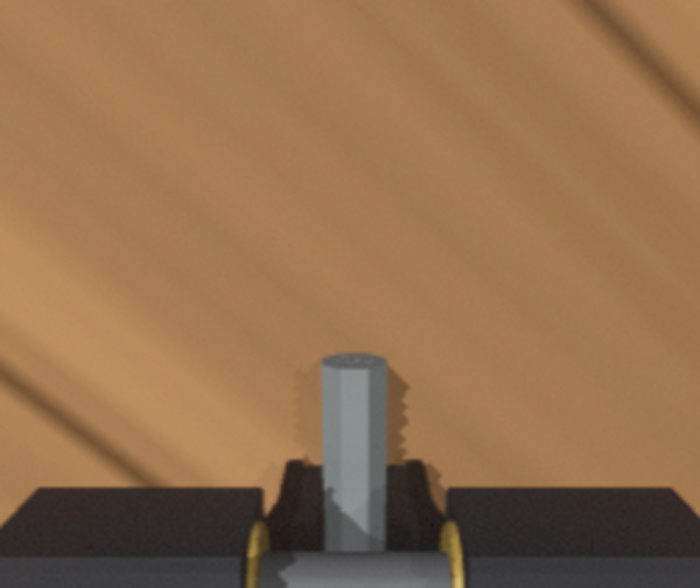

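Request:
drive_tool(
  increments="0 -5 0 0 255; 0 -25 0 0 255; 0 -30 0 0 255; 0 -30 0 0 255; -33 -1 29 2.2 255; -34 0 29 2.1 255; -35 -1 26 2.2 255; -36 0 26 2.1 255; -37 -1 24 2.2 255; -37 -1 23 2.1 255; -39 0 21 2.2 255; -39 -1 20 2.2 255; -41 0 19 2.1 255; -40 -1 16 2.2 255; -42 0 16 2.1 255; -42 -1 13 2.2 255; 0 0 0 0 255; 0 0 0 0 255; 0 0 0 0 255; 0 0 0 0 255",
)

```text
time: 59.8
position: [0.5778, 0.1863, 0.1006]
tool_rot: [-1.321, 1.015, -1.015]
ft_force: [-0.6, -0.0, -0.2]
grip_width: 0.159
```

Request:
drive_tool(
  increments="0 20 0 0 255; 0 20 0 0 255; 0 18 0 0 255; 0 0 0 0 255; 0 0 0 0 255; 0 0 0 0 255; 0 0 0 0 255; 0 0 0 0 255",
)

```text
time: 60.8
position: [0.5778, 0.1879, 0.0429]
tool_rot: [-1.321, 1.013, -1.013]
ft_force: [-0.2, 0.1, -1.4]
grip_width: 0.157
```

```bash
python3 chk.py w34
```

```text
[0.57768176 0.18790116 0.04278928] -74.92802635031683 60.85 [-0.06325334  0.00473098 -0.00093148] 0.15773291448062354 cradle xy 0.002936863738760135 0.10423506044503891
```

View pics/cw34.png

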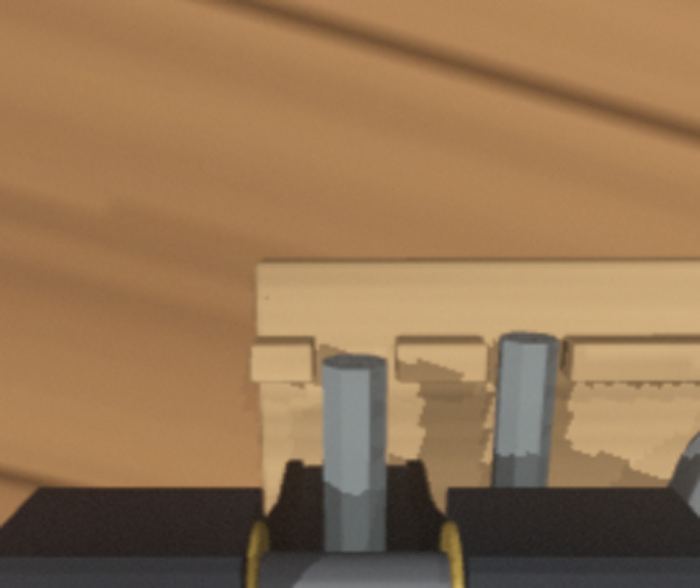

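The body (322–387) is centred in the wide notch (315–396). I lower and release.

Request:
drive_tool(
  increments="0.2 0 0 0 255; 0 10 0 0 255; 0 10 0 0 255; 0 6 0 0 255; 0 2.7 0 0 255; 0 0 0 0 255; 0 0 0 0 255; 0 0 0 0 255; 0 0 0 0 200; 0 0 0 0 190; 0 0 0 0 180; 0 0 0 0 180; 0 0 0 0 180",
)

```text
time: 62.48
position: [0.5776, 0.1876, 0.0138]
tool_rot: [-1.322, 1.013, -1.013]
ft_force: [-0.2, -0.2, -0.2]
grip_width: 0.289
```

```bash
python3 chk.py w35
```

```text
[0.57759309 0.18761221 0.01380723] -74.93343230462987 62.525 [ 0.15603395  0.16401607 -0.6369582 ] 0.2951953536760002 cradle xy 0.002775983461555282 0.10397918164294917
```

Request:
drive_tool(
  increments="0 -10 0 0 180; 0 -20 0 0 180; 0 -25 0 0 180; 0 -30 0 0 150; 0 -30 -45 0 100; 0 -30 -45 0 100; 0 -10 -45 0 100; 0 0 0 0 100; 0 0 0 0 100; 0 0 0 0 100; 0 0 0 0 100",
)

```text
time: 63.9
position: [0.4478, 0.1523, 0.1684]
tool_rot: [-1.323, 1.013, -1.014]
ft_force: [-0.3, -0.2, -0.6]
grip_width: 0.607
```

Run:
```python
from h import *
s,R=st();print(s['position'],yaw(),s['time'])
snap('wrist','w36');snap('top','t36');snap('scene','s36')
a=cv2.imread('pics/t36.png')[100:240,95:325];b=cv2.imread('pics/s36.png')[190:330,180:425]
cv2.imwrite('pics/c36.png',np.vstack([cv2.resize(a,(493,300),interpolation=cv2.INTER_CUBIC),cv2.resize(b,(493,300),interpolation=cv2.INTER_CUBIC)]))
```

```text
[0.44778229 0.15233532 0.1683917 ] -74.96388391566144 63.9
```

View pics/cw35.png

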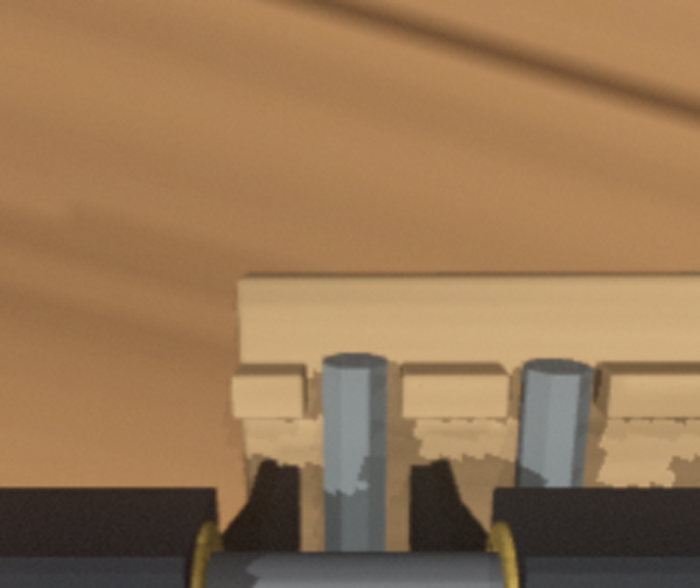

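View pics/c36.png

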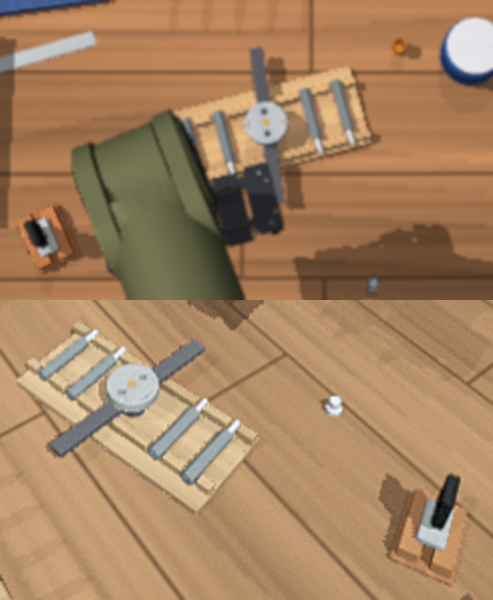

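View pics/w36.png

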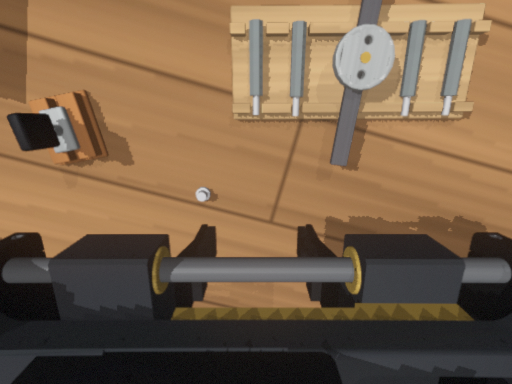

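All four barrels are in the grooves, the key is in its rest and the ring is open. A numeric check from the last wrist picture follows.

Run:
```python
from h import *
d=load('w36')
for n,tail,tip in(('g4',(256,22),(256,114)),('g3',(299,23),(295.5,114)),('g2',(416,23),(406,114)),('g1',(463,22),(446.5,114))):
    T=onz(d,*tail,.019)[:2];N=onz(d,*tip,.017)[:2];a=(N-T)/np.linalg.norm(N-T);o=N-a*.055
    f=lambda q:np.round(((q-C)@CX*1000,(q-C)@CYv*1000),1)
    print(n,'org',f(o),'nose',f(N),'len',np.linalg.norm(N-T))
h=[onz(d,368.5,40.5,.046)[:2],onz(d,361,74.5,.046)[:2]];q=h[0]-h[1];print('ring mid',sum(h)/2,'dist',np.linalg.norm(q),'joint rad',np.radians((np.degrees(np.arctan2(q[1],q[0]))%180+180-90-15.1)))
s,_=st();print(s['time'],s['ft_force'])
```

```text
g4 org [  4.2 103. ] nose [-50.8 103.1] len 0.08838925009966694
g3 org [ 4.1 59.4] nose [-50.9  59.2] len 0.08750929123572067
g2 org [  3.6 -59.9] nose [-51.3 -63.1] len 0.08741403153534846
g1 org [   3.4 -105.8] nose [ -51.5 -107.6] len 0.0879725526079584
ring mid [0.6017597  0.08594433] dist 0.029354742844231983 joint rad 1.4439524199397984
64.05 [-0.58926404 -0.27528634 -0.3682042 ]
```

```bash
python3 -c "
import cv2
a=cv2.imread('pics/w36.png');cv2.imwrite('pics/z36.png',cv2.resize(a[0:130,225:495],(790,380),interpolation=cv2.INTER_CUBIC))"
```

```text
(no output)
```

View pics/z36.png

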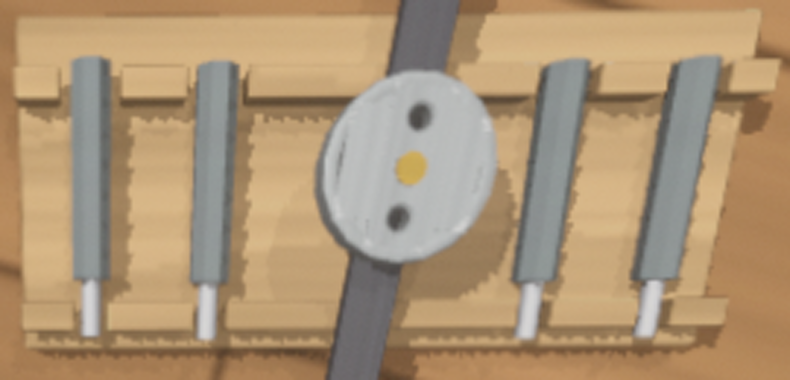

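All four noses sit in their notches with the bodies in the wide notches, and the robot is clear. I hand in the job.

```bash
python3 -c "
from bench import workorder
print(workorder.close_job())"
```

```text
the job is handed in; nothing more can be done
None
```

I turned the ring with the key from joint about 0.14 rad to its stop, put the key back in its rest, and laid all four loose grey barrels in the cradle, one to a groove. The job was handed in at about 64 s; no verdict was reported.

**Ring:** the last picture gives joint ≈ 1.44 rad, against the 1.3 rad needed and the stop at 1.45.

**Key:** after I set it down it measured (0.4535, 0.3756) at 25.5°, within about 1 mm and 1° of where it stood at the start. It still stood upright in the rest in the last pictures.

**Barrels:** measured in the cradle frame, the origins are 3–4 mm from the bed points along x and at most 2 mm along y. The nose ends are at x ≈ −51 mm, past the −42 mm limit.

**Weak spots in the checks:**
- The nose ends of the two barrels in grooves 1 and 2 read 3–4 mm off the groove line across, from hand-picked pixels at the far side of the last view. The close views at placing and the last zoom show both noses in their notches.
- I did not measure the barrels' heights directly. Each was released no more than about 1 mm above where it would lie flat on the bed.

The housing, plug, cap and tin were not touched as far as I saw. I saw no barrel knocked aside.

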